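# Charge the tumbling tub with polishing balls

### The arm

A 6-joint arm with a two-finger parallel gripper is mounted at the origin on the work surface. World frame = base frame: x ahead of the robot, y to its left, z up, the work surface at z = 0. Lengths are in m, angles in rad, forces in N, time in s.
With the tool pointing down it reaches from about 0.325 to 0.875 m from the base axis. Payload 4.4 kg.
Tool frame: the origin (TCP) lies on the centre line of the jaws, within the pads' length; the fingertips stand 17 mm ahead of it and the grasp point (between the pads) lies 2 mm behind it (manip.nose_length is the distance from the TCP to the fingertips, in m); z points along the fingers, y is the direction in which the jaws open and shut (so a half turn about z gives the same grasp; the last joint's range is limited). The gripper opens to 85 mm and grips with 20 to 120 N. Pads are 22 mm wide; open, the fingers measure 114 mm over their backs; the gripper's body (76 mm by 85 mm) begins 54 mm behind the grasp point. The pads swing forward as they close: fully open they stand 13 mm farther back than shut.
Start: joints at [1.004, 0.207, 1.542, -0, 1.393, -0.15], TCP at [0.232, 0.526, 0.248] pointing down, gripper open.
Joint ranges: [-2.73, 2.73], [-0.86, 2.22], [0.23, 2.46], [-1.11, 4.25], [0.08, 2.63], [-2.82, 2.82]. Speed limits (rad/s): [2.79, 2.79, 3.14, 3.14, 3.14, 3.14].

### API

Orientations are given as a unit quaternion [x, y, z, w].
In Python, from plant import manip gives the robot as it stands. The module is installed in compiled form; this text tells all that it offers.
- The arm moves only by the tool carry_out, never from a script. Its argument "targets" is one flat list of numbers, 7 for each row, row after row: the shift along the tool's x, y, z in m, then the turn, a rotation vector about the tool's x, y, z in degrees, then the opening in per cent of the stroke, from 0 (shut) to 100 (fully open). In form: [tx, ty, tz, wx, wy, wz, grip, tx, ty, tz, wx, wy, wz, grip, ...]. A call has 1 to 5 rows; each row is the pose to reach, as a shift and turn from the pose measured when the call began, along the tool's axes at that moment; what a row does not reach only later rows make up. A row lasts 1/12 s, in which the tool goes at most 41.7 mm and 7.16 degrees, less where a joint would pass 70% of its speed; a pose out of reach is approached as far as the arm can. A call with a gripper value outside its range is refused whole. The fingers move at their own pace and stop on an object; the grip force is fixed at half the most. Time passes only in rows, so rows that repeat a pose let the fingers close. It gives the time, the measured TCP pose, the force and the opening at its end, in the units of the state.
- manip.sense(): the state, without advancing time (a new reading comes with each control period).
- manip.grab_frame(name): name is "scene" or "top" or "wrist"; returns (picture, depth): 420x560x3 uint8, blue, green, red; 420x560 float32, m along the optical axis (not along the pixel's ray), 0 where there is no reading.
- manip.calibration(name): a dict with "mtx" (3x3 intrinsics, pixels), "view" (4x4, takes a point from world to camera coordinates); the wrist camera has in their place "T_tool_cam" (4x4, takes a point from camera to tool coordinates, whose origin is the TCP and whose axes are the flange's). Camera axes: x right, y down, z forward; pixel columns grow to the right and rows downward; lengths in m; the calibration is good to about 2 mm. A picture is of the moment at which its call begins: read the wrist's pose just before it. calibration takes no time and is no camera call.
- manip.close_job(): hands the job in, once; it reports no verdict.
The state is a dict: "t": time; "q": joint angles; "joint_vel": joint speeds; "tau": joint torques, N m; "tool_pos": TCP position; "eef_rot": TCP orientation; "contact_force": force on the tool from outside, world axes, zero at the start; "moment": the same for the moment, N m; "grip_width": finger opening in m.
Only numpy, scipy, OpenCV 4.12 (cv2) and the standard library are available. Lean on these libraries where they do the work, as an engineer would, in place of code of your own. Each camera call takes 0.05 s, during which the arm holds its last target.

### The job

Take the pouring cup by its handle and pour all eight ceramic balls into the blue tumbling tub without spilling any. Then put the empty cup back in its sloping green stand the way it stood, and last of all push the tub's yellow lid fully shut. Leave the other things on the bench where they are.

Things in the scene. Friction and masses are not known exactly. Their poses are not given: they have to be found in the camera images.
- cup: Loose aluminium pouring cup, 0.14-0.28 kg. Axes: x = pouring way, z = up out of it, y across. Origin: under its flat floor (x -44 to 12 mm, 4 thick). Back and side walls 4 thick, up to z 58, 84 wide outside. A 35 deg ramp climbs from x 10, z 4 to the open lip; cheeks beside it reach x 66, z 75. Tipped forward 45 to 55 deg from upright the balls roll out.
- cup_grip (a point): Grip point of the cup's orange upright handle, a post 24 mm across y and 20 mm along x behind the back wall, from z 21 to z 126 mm; this point is at x -54, y 0, z 97 mm in the cup frame. Its axes are the cup's; the handle leans with the cup.
- cup_lip (a point): Middle of the cup's pouring lip (end of the ramp), at x 81.4, z 54 mm in the cup frame.
- stand: Fixed green sloping stand, foot 150 x 104 mm; z up, x level towards its high end, origin on the table, 45 mm short of its middle. The cup lies on its 30 deg slope: cup x along stand x and 30 deg upward, so the handle leans 30 deg from vertical towards stand -x (sideways for the robot). A 15 mm high stop holds the cup's back edge at the low end; 15 mm high side fences leave 5 mm play each.
- stand_seat (a point): Where the cup's origin lies when it is seated in the stand: on the slope, 45 mm along x from and 52 mm above the stand's origin. Axes are the stand's (level, not sloped).
- tub_in (a point): Centre of the inner floor of the round blue tumbling tub (fixed), 20 mm above the table. The tub is 170 mm across at the rim, 156 mm at the foot, wall 4 mm. Its z is up; its x points level towards the lid's hinge, roughly away from the robot.
- tub_mouth (a point): Centre of the tub's open mouth, 114 mm above the table; inner diameter 162 mm. Axes as tub_in.
- lid_hinge (a point): Middle of the hinge axis of the tub's yellow lid, 97 mm from the mouth's centre along the tub's +x, 115 mm above the table; the axis runs along the tub's y. Axes as tub_in.
- lid (a joint): Angle of the yellow lid, rad: 0 shut, 1.57 upright beyond the mouth's far side, stop at 1.9. A disc 168 mm across, 6 mm thick, centre 97 mm and free edge 181 mm from the hinge; outer face 9 mm off the hinge axis; flat black mark at its centre. Stiff hinge (0.25 N m friction), no latch: it stays at any angle and must be pushed all the way down, about 2 N at its edge.
- bottle: Loose bystander: white bottle with red label and cap, 72 mm across, 190 mm high; origin under its centre.
- tin: Loose bystander: brass tin, 64 mm across, 50 mm high, between stand and tub; origin under its centre.
- compound_bar: Loose bystander: brown-red bar of polishing compound, 110 x 45 x 40 mm, long along its x; origin under its centre.
- brush: Loose bystander: hand brush lying along its x, some 200 mm long.
- ball0_center (a point): Centre of a terracotta ceramic polishing ball, 24 mm across, 17 g, one of the eight in the cup.
- ball1_center (a point): Centre of a white ceramic polishing ball, 24 mm across, 17 g, one of the eight in the cup.
- ball2_center (a point): Centre of a terracotta ceramic polishing ball, 24 mm across, 17 g, one of the eight in the cup.
- ball3_center (a point): Centre of a white ceramic polishing ball, 24 mm across, 17 g, one of the eight in the cup.
- ball4_center (a point): Centre of a terracotta ceramic polishing ball, 24 mm across, 17 g, one of the eight in the cup.
- ball5_center (a point): Centre of a white ceramic polishing ball, 24 mm across, 17 g, one of the eight in the cup.
- ball6_center (a point): Centre of a terracotta ceramic polishing ball, 24 mm across, 17 g, one of the eight in the cup.
- ball7_center (a point): Centre of a white ceramic polishing ball, 24 mm across, 17 g, one of the eight in the cup.
Not all that is in view belongs to the job. What is shaped like the cup but brown or pink is not meant.

How it is judged:
On the way, in this order (a step that is already met when the one before it is completed fails the run):
1. all eight balls are in the tub, the cup still in the gripper and the lid open (horizontal distance between each of ball0_center, ball1_center, ball2_center, ball3_center, ball4_center, ball5_center, ball6_center, ball7_center and tub_in below 0.08 m and height (world z) of each of ball0_center, ball1_center, ball2_center, ball3_center, ball4_center, ball5_center, ball6_center, ball7_center below 0.105 m and contact force between the fingers and cup above 0.5 N and value of joint lid above 0.8 rad), for 0.2 s.
2. the cup is back in its stand, let go, and the lid still open (distance between cup and stand_seat below 0.015 m and angle between the z axis of cup and the z axis of stand, either way round between 0.4 and 0.65 rad and angle between the y axis of cup and the y axis of stand, either way round below 0.15 rad and x of cup_lip in the frame of stand_seat above 0.02 m and contact force between the fingers and cup below 0.1 N and linear speed of cup below 0.03 m/s and value of joint lid above 0.3 rad), for 0.2 s.
At the end, for the whole second after the job is handed in: All eight balls lie inside the tub, the cup is released at rest in its stand (origin within 15 mm of the seat, leaning back 23 to 37 deg, its pouring side towards the stand's high end and square to it within 9 deg), the lid is shut within 0.06 rad, and nothing else was disturbed (horizontal distance between each of ball0_center, ball1_center, ball2_center, ball3_center, ball4_center, ball5_center, ball6_center, ball7_center and tub_in below 0.08 m and height (world z) of each of ball0_center, ball1_center, ball2_center, ball3_center, ball4_center, ball5_center, ball6_center, ball7_center below 0.105 m and distance between cup and stand_seat below 0.015 m and angle between the z axis of cup and the z axis of stand, either way round between 0.4 and 0.65 rad and angle between the y axis of cup and the y axis of stand, either way round below 0.15 rad and x of cup_lip in the frame of stand_seat above 0.02 m and contact force between the fingers and cup below 0.1 N and linear speed of cup below 0.03 m/s and value of joint lid below 0.06 rad); the robot touches nothing.
It fails at once if a ball falls on the table (height (world z) of any of ball0_center, ball1_center, ball2_center, ball3_center, ball4_center, ball5_center, ball6_center, ball7_center below 0.02 m).
It fails at once if a bystander is moved by more than 30 mm (distance of any of bottle, tin, compound_bar, brush from where it was at the start of the episode above 0.03 m).
It also fails if it takes over 69 s, if anything falls off the work surface, if the arm or the gripper's body presses on something with over 40 N, if the wrist force passes 120 N, or if a joint passes its speed limit or range.

## Working session

There is one attempt and no reset: what is moved stays moved. The work goes in short steps, Python scripts to look and compute and a tool call to move; the robot and the scene stay as the last step left them, time stands still between calls to the robot, and variables do not carry over. Pictures are saved under pics/ and viewed, and the job is handed in when it is done.

Besides the shell and the picture viewer there is one more tool, called after "Request:" as name(argument=value, ...) on one line, values as JSON. carry_out: Moves the arm, as the interface text tells. Its arguments: {"type":"object","properties":{"targets":{"type":"array","items":{"type":"number"}}},"required":["targets"]}

```bash
mkdir -p pics
python3 - <<'E'
from plant import manip
import cv2,numpy as np
print(manip.sense())
for n in ["scene","top","wrist"]:
    p,d=manip.grab_frame(n); cv2.imwrite(f"pics/{n}0.png",p); np.savez(f"{n}0.npz",p=p,d=d)
    print(n,manip.calibration(n), manip.nose_length)
E
```

```text
{'t': 0.0, 'q': array([ 1.00449301e+00,  2.07453349e-01,  1.54296161e+00, -2.44481970e-05,
        1.39352582e+00, -1.50496908e-01]), 'joint_vel': array([-0.00064069, -0.00270354,  0.00115348,  0.00179802, -0.00064374,
       -0.00029909]), 'tau': array([ 1.58723091e-03, -3.83027959e+01, -2.91596818e+01, -1.23386444e-04,
        1.03205335e-02,  8.32765920e-06]), 'tool_pos': array([0.23187761, 0.52537473, 0.24710317]), 'eef_rot': array([ 2.06406449e-01,  9.78465635e-01, -1.10368188e-03, -4.00568030e-04]), 'contact_force': array([-0.16982023, -0.06570851,  0.2831747 ]), 'moment': array([-0.0189227 , -0.00028933,  0.05343615]), 'grip_width': 0.08560112427391574}
scene {'mtx': array([[415.26137443,   0.        , 280.91491893],
       [  0.        , 415.26137443, 206.15388314],
       [  0.        ,   0.        ,   1.        ]]), 'view': array([[-0.77380624,  0.63326666, -0.01404435,  0.37610545],
       [ 0.5107551 ,  0.6106854 , -0.60513847, -0.18386465],
       [-0.37463734, -0.47543315, -0.79599635,  1.37158798],
       [ 0.        ,  0.        ,  0.        ,  1.        ]])} 0.017
to
[... 255 characters left out ...]
 0.02406167, -0.06810561,  0.51130242],
       [ 0.06785044, -0.01126792, -0.99763187,  1.26168173],
       [ 0.        ,  0.        ,  0.        ,  1.        ]])} 0.017
wrist {'mtx': array([[340.77042582,   0.        , 276.24031668],
       [  0.        , 340.77042582, 213.10676832],
       [  0.        ,   0.        ,   1.        ]]), 'T_tool_cam': array([[-4.31083643e-04, -9.53403062e-01, -3.01699213e-01,
         7.81150334e-02],
       [ 9.99999303e-01, -7.93798475e-05, -1.17800225e-03,
        -5.33122871e-04],
       [ 1.09916212e-03, -3.01699510e-01,  9.53402432e-01,
        -1.25897677e-01],
       [ 0.00000000e+00,  0.00000000e+00,  0.00000000e+00,
         1.00000000e+00]])} 0.017
```

View pics/scene0.png

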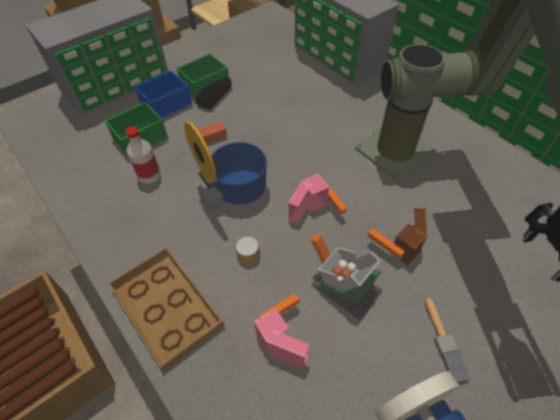

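View pics/top0.png

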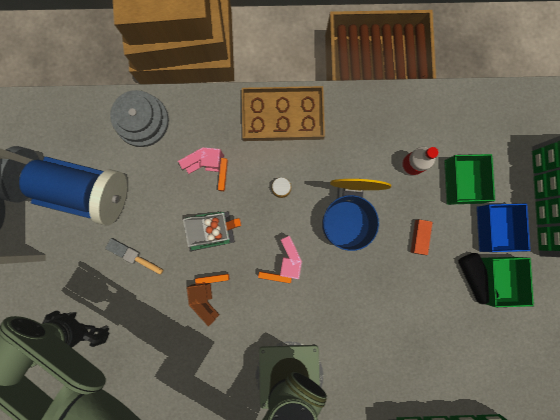

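View pics/wrist0.png

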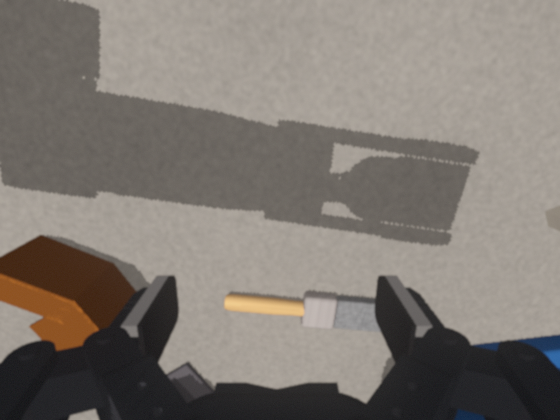

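The scene view shows the grey cup on a green stand at about (345,270), and the top view shows it at (208,230) with its orange handle at (234,223). The candidates in the top view are:
- grey cup at (208,230)
- pink lookalikes at (203,158) and (291,262)
- brown lookalike at (202,300)

Only the grey one is aluminium, holds balls and sits in the green stand. I'll enlarge a crop to confirm that, then measure.

```bash
cat > h.py <<'E'
import numpy as np,cv2
from plant import manip
from scipy.spatial.transform import Rotation as R
def load(n,i=0):
    z=np.load(f"{n}{i}.npz"); return z['p'],z['d']
def pts(n,d,mask=None):
    c=manip.calibration(n);K=c['mtx'];T=np.linalg.inv(c['view'])
    v,u=np.indices(d.shape)
    X=np.stack([(u-K[0,2])/K[0,0]*d,(v-K[1,2])/K[1,1]*d,d,np.ones_like(d)],-1)@T.T
    return X[...,:3]
def proj(n,P):
    c=manip.calibration(n);X=c['view']@np.r_[P,1];x=c['mtx']@X[:3];return x[:2]/x[2]
def ray(n,u,v,z):
    c=manip.calibration(n);T=np.linalg.inv(c['view']);dr=T[:3,:3]@np.linalg.inv(c['mtx'])@[u,v,1];o=T[:3,3]
    return o+dr*(z-o[2])/dr[2]
E
python3 - <<'E'
from h import *
for n,(x0,y0,w,hh) in {"top":(170,130,140,200),"scene":(220,120,220,170)}.items():
    p,d=load(n);c=p[y0:y0+hh,x0:x0+w];cv2.imwrite(f"pics/crop_{n}.png",cv2.resize(c,None,fx=3,fy=3,interpolation=cv2.INTER_CUBIC))
p,d=load("top");X=pts("top",d)
hsv=cv2.cvtColor(p,cv2.COLOR_BGR2HSV)
def st(name,m,zmin=-1):
    m=m&(d>0)&(X[...,2]>zmin);P=X[m]
    v,u=np.nonzero(m);print(name,len(P),"px",u.mean().round(),v.mean().round(),"med",np.median(P,0).round(4),"min",np.percentile(P,2,axis=0).round(3),"max",np.percentile(P,98,axis=0).round(3))
H,S,V=cv2.split(hsv)
v,u=np.indices(d.shape)
box=lambda a,b,c,e:(u>a)&(u<b)&(v>c)&(v<e)
st("tub",(H>100)&(H<130)&(S>120)&box(310,390,185,260))
st("lid",(H>15)&(H<35)&(S>130)&box(320,400,170,200))
st("handle",(H<14)&(S>180)&box(222,246,210,236))
st("green",(H>45)&(H<95)&(S>60)&box(170,250,195,260))
st("tin",box(273,289,179,195),0.03)
st("brown",box(180,232,270,328),0.02)
st("pinkR",box(255,305,232,285),0.02)
st("pinkF",box(178,230,145,192),0.02)
st("table",box(100,160,320,350))
E
```

```text
tub 2373 px 350.0 223.0 med [ 0.4887 -0.2104  0.0214] min [ 0.41  -0.274  0.015] max [ 0.563 -0.128  0.115]
lid 553 px 360.0 184.0 med [ 0.5839 -0.2045  0.2355] min [ 0.575 -0.283  0.126] max [ 0.595 -0.13   0.296]
handle 108 px 233.0 223.0 med [0.4905 0.1578 0.1271] min [0.477 0.14  0.086] max [0.503 0.182 0.139]
green 158 px 209.0 239.0 med [0.4302 0.2445 0.0592] min [0.416 0.189 0.016] max [0.533 0.294 0.081]
tin 221 px 281.0 187.0 med [0.6075 0.0122 0.0499] min [ 0.585 -0.01   0.041] max [0.63  0.035 0.054]
brown 861 px 202.0 296.0 med [0.2764 0.2653 0.0824] min [0.194 0.192 0.047] max [0.332 0.305 0.088]
pinkR 796 px 286.0 264.0 med [ 0.3532 -0.0028  0.0826] min [ 0.309 -0.037  0.049] max [0.441 0.085 0.088]
pinkF 840 px 208.0 162.0 med [0.6933 0.2311 0.0824] min [0.608 0.19  0.041] max [0.729 0.323 0.088]
table 1705 px 130.0 335.0 med [0.1453 0.5006 0.    ] min [ 0.099  0.422 -0.005] max [0.217 0.599 0.305]
```

Run:
```python
import cv2,numpy as np
a=cv2.imread("pics/crop_top.png");b=cv2.imread("pics/crop_scene.png")
print(a.shape,b.shape)
```

```text
(600, 420, 3) (510, 660, 3)
```

View pics/crop_top.png

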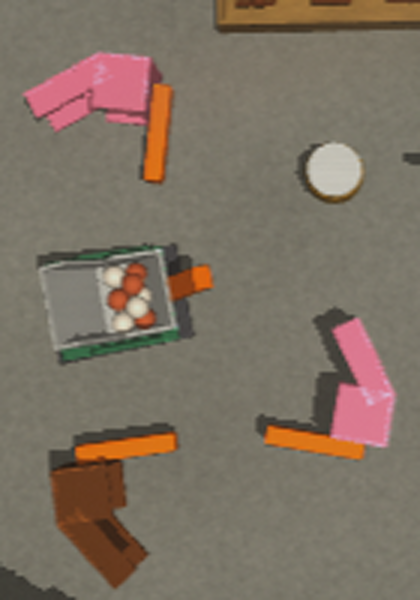

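View pics/crop_scene.png

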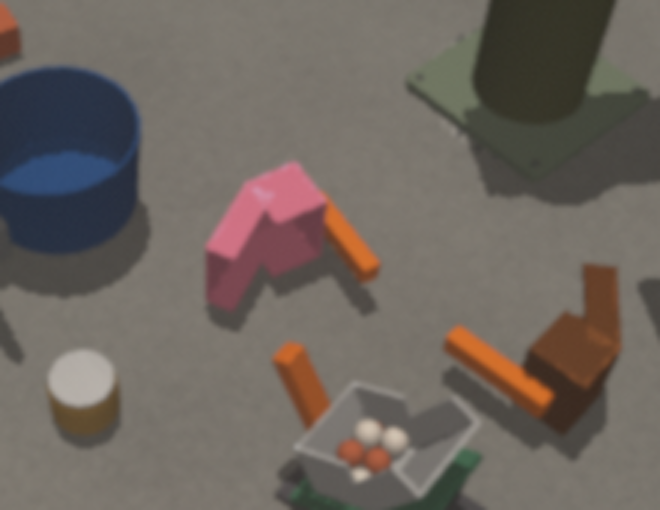

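The crop confirms the target: the grey cup, holding the terracotta and white balls, in the green stand. The pink and brown ones are empty decoys lying on their sides. Next I'll enlarge both views to measure the cup's yaw.

Run:
```python
from h import *
p,_=load("top");cv2.imwrite("pics/ct.png",cv2.resize(p[200:260,175:250],None,fx=10,fy=10,interpolation=cv2.INTER_CUBIC))
p,_=load("scene");cv2.imwrite("pics/cs.png",cv2.resize(p[230:305,305:385],None,fx=9.5,fy=8,interpolation=cv2.INTER_CUBIC))
```

```text
(no output)
```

View pics/ct.png

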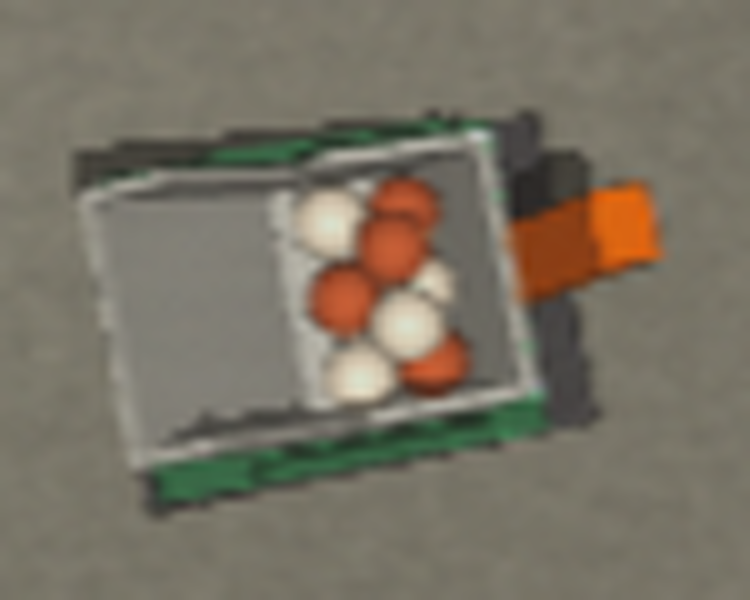

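View pics/cs.png

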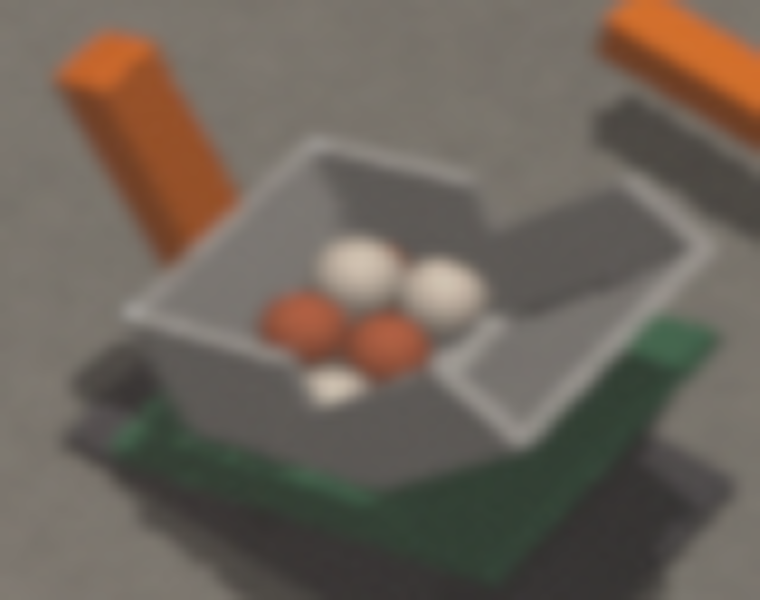

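```bash
cat > fit.py <<'E'
from h import *
from scipy.optimize import least_squares
def A(u,v):return (175+(u+.5)/10-.5,200+(v+.5)/10-.5)
def B(u,v):return (305+(u+.5)/9.5-.5,230+(v+.5)/8-.5)
M=np.array
obs=[("top",A(485,135),(-44,-42,58)),("top",A(540,395),(-44,42,58)),("top",A(80,197),(81.4,-42,54)),("top",A(137,465),(81.4,42,54)),
("top",A(648,182),(-64,-12,126)),("top",A(662,262),(-64,12,126)),
("scene",B(318,140),(-44,42,58)),("scene",B(130,312),(-44,-42,58)),("scene",B(712,245),(81.4,42,54)),("scene",B(520,440),(81.4,-42,54)),
("scene",B(57,75),(-64,-12,126)),("scene",B(155,40),(-44,12,126)),("scene",B(115,30),(-64,12,126))]
def Rc(yaw,pitch,roll=0): return R.from_euler('ZYX',[yaw,-pitch,roll])
def res(x,full=False):
    r=Rc(x[3],x[4],x[5]) if full else Rc(x[3],np.radians(30))
    return np.concatenate([proj(n,x[:3]+r.apply(M(q)/1000))-px for n,px,q in obs])
s=least_squares(res,[.48,.22,.06,1.75]);print(s.x.round(4),np.degrees(s.x[3]),np.abs(s.fun).max());print(s.fun.reshape(-1,2).round(1).tolist())
s2=least_squares(lambda x:res(x,True),list(s.x)+[.52,0]);print(s2.x.round(4),np.abs(s2.fun).max())
x=s.x;print("grip",x[:3]+Rc(x[3],np.radians(30)).apply([-.054,0,.097]))
E
python3 fit.py
python3 - <<'E'
from h import *
from scipy.optimize import least_squares
p,d=load("top");X=pts("top",d)
H,S,V=cv2.split(cv2.cvtColor(p,cv2.COLOR_BGR2HSV))
# tub mask from colour, ellipse of rim in top (outer contour) 
m=((H>100)&(H<130)&(S>100)).astype(np.uint8);m[:, :305]=0;m[:,395:]=0;m[:180]=0;m[265:]=0
c=max(cv2.findContours(m,0,cv2.CHAIN_APPROX_NONE)[0],key=cv2.contourArea);print("hull",cv2.boundingRect(c),cv2.minEnclosingCircle(c))
P=X[(m>0)&(d>0)];rim=P[(P[:,2]>.105)&(P[:,2]<.12)]
f=lambda q:np.hypot(rim[:,0]-q[0],rim[:,1]-q[1])-.083
s=least_squares(f,[.49,-.2],loss='soft_l1',f_scale=.003);print("rim",len(rim),s.x,np.abs(s.fun).mean())
fl=P[P[:,2]<.025];print("floor mid",(fl.min(0)+fl.max(0))/2)
m=((H>15)&(H<35)&(S>130)).astype(np.uint8);m[:,:320]=0;m[:,400:]=0;m[:170]=0;m[200:]=0
L=X[(m>0)&(d>0)]
L=L[L[:,2]>.1];print("lid",len(L),L.min(0),L.max(0))
A=np.c_[L[:,1],L[:,2],np.ones(len(L))]
co,*_=np.linalg.lstsq(A,L[:,0],rcond=None);r=A@co-L[:,0];k=np.abs(r)<.008;co,*_=np.linalg.lstsq(A[k],L[k,0],rcond=None);print("x= a y+b z+c",co,np.abs(A[k]@co-L[k,0]).mean(),k.sum())
p,d=load("scene");X=pts("scene",d);H,S,V=cv2.split(cv2.cvtColor(p,cv2.COLOR_BGR2HSV))
m=((H>15)&(H<35)&(S>130)).astype(np.uint8);m[:,:170]=0;m[:,230:]=0;m[:110]=0;m[190:]=0
L=X[(m>0)&(d>0)];print("lid sc",len(L),np.percentile(L,2,axis=0),np.percentile(L,98,axis=0))
E
```

```text
[0.4732 0.2536 0.0534 1.7478] 100.13873493452729 1.075491920958143
[[-0.1, -0.3], [-0.5, 0.2], [0.6, -0.6], [0.1, 0.5], [-0.0, 0.1], [0.1, -0.0], [0.3, -0.2], [-0.1, 0.8], [0.1, -0.5], [-0.1, 0.3], [-0.5, 0.3], [1.1, -0.1], [-0.6, -0.4]]
[ 0.4737  0.2532  0.053   1.7525  0.516  -0.0074] 1.1590967588118701
grip [0.48997605 0.15986402 0.11038391]
hull (323, 195, 56, 56) ((350.6412048339844, 222.6014862060547), 27.989078521728516)
rim 278 [ 0.4851495  -0.19482953] 0.001456656996215432
floor mid [ 0.48651562 -0.21650531  0.00906509]
lid 545 [ 0.57394018 -0.28795433  0.12246764] [ 0.5966462  -0.12348663  0.29983115]
x= a y+b z+c [ 0.11059061 -0.00125002  0.60658686] 0.0008974533741901478 545
lid sc 731 [ 0.46852087 -0.42720021  0.02244867] [ 0.59780301 -0.1276502   0.2945429 ]
```

Run:
```python
from h import *
s=manip.sense();Rt=R.from_quat(s['eef_rot']);print(Rt.as_matrix().round(3))
print(ray("top",350.64,222.6,.114), s['t'])
q=s['q'];Z=lambda a:R.from_euler('z',a);Y=lambda a:R.from_euler('y',a)
print((Z(q[0])*Y(q[1]+q[2])*Z(q[3])*Y(q[4])*Z(q[5]+np.pi/2)).as_matrix().round(3))
```

```text
[[-0.915  0.404 -0.001]
 [ 0.404  0.915 -0.002]
 [ 0.    -0.002 -1.   ]]
[ 0.48451883 -0.19591227  0.114     ] 0.15
[[-0.915  0.404 -0.001]
 [ 0.404  0.915 -0.002]
 [ 0.    -0.002 -1.   ]]
```

Request:
carry_out(targets=[-0.02,-0.02,-0.01,5,3,2,100,-0.04,-0.03,-0.02,8,6,4,100,-0.06,-0.05,-0.03,11,9,6,100,-0.08,-0.07,-0.04,14,12,8,100,-0.08,-0.07,-0.04,14,12,8,100])

```text
t: 0.57
tool_pos: [0.281, 0.4264, 0.2881]
eef_rot: [0.275, 0.948, -0.099, -0.127]
contact_force: [0.7, -0.7, -0.1]
grip_width: 0.0854
```

Run:
```python
from h import *
s=manip.sense();print(s)
import json
json.dump([s['q'].tolist(),s['tool_pos'].tolist(),s['eef_rot'].tolist()],open("k1.json","w"))
q=s['q'];Z=lambda a:R.from_euler('z',a);Y=lambda a:R.from_euler('y',a)
Rt=R.from_quat(s['eef_rot'])
for sg in (1,-1):
  M=(Z(q[0])*Y(q[1]+q[2])*Z(sg*q[3])*Y(q[4])*Z(q[5]+np.pi/2));print(sg,np.degrees((M.inv()*Rt).magnitude()))
```

```text
{'t': 0.5667, 'q': array([ 0.74973661,  0.22277074,  1.47128466,  0.11718855,  1.7491119 ,
       -0.25347509]), 'joint_vel': array([ 0.07303433,  0.0002966 ,  0.02227195,  0.04748396, -0.09257812,
        0.02795495]), 'tau': array([ -0.9955791 , -38.23947787, -28.22216928,   0.41289054,
         1.79364335,  -0.14119218]), 'tool_pos': array([0.28096927, 0.42640222, 0.28814282]), 'eef_rot': array([ 0.2747987 ,  0.94793   , -0.09887167, -0.12703853]), 'contact_force': array([ 0.65390286, -0.68546672, -0.12010954]), 'moment': array([ 0.15679213, -0.17158894, -0.03720981]), 'grip_width': 0.08541159305334182}
1 2.6779179676987848e-14
-1 13.428818177394827
```

```bash
cat > kfit.py <<'E'
from h import *
import json,glob
D=[([1.00449301e+00,  2.07453349e-01,  1.54296161e+00, -2.44481970e-05,1.39352582e+00, -1.50496908e-01],[0.23187761, 0.52537473, 0.24710317],[ 2.06406449e-01,  9.78465635e-01, -1.10368188e-03, -4.00568030e-04])]
for f in sorted(glob.glob("k*.json")): D.append(json.load(open(f)))
rows=[];b=[]
for q,p,e in D:
    zt=R.from_quat(e).apply([0,0,1]);Ri=R.from_euler('z',-q[0]);p=Ri.apply(p);zt=Ri.apply(zt)
    s2,c2,s3,c3=np.sin(q[1]),np.cos(q[1]),np.sin(q[1]+q[2]),np.cos(q[1]+q[2])
    # a1,h,L2,L3,d6
    rows+= [[1,0,s2,s3,zt[0]],[0,1,c2,c3,zt[2]],[0,0,0,0,zt[1]]];b+=list(p)[0:1]+[p[2],p[1]]
    print(q,p)
A=np.array(rows);b=np.array(b);x,r,k,sv=np.linalg.lstsq(A,b,rcond=None);print(x,k,sv,np.abs(A@x-b).max())
E
python3 kfit.py
```

```text
[1.00449301, 0.207453349, 1.54296161, -2.4448197e-05, 1.39352582, -0.150496908] [0.56776459 0.0861928  0.24710317]
[0.7497366143470932, 0.22277073772046108, 1.4712846638654518, 0.11718854592360173, 1.7491118978470266, -0.25347508831442894] [0.49620262 0.12060491 0.28814282]
[ -3.26125367 -13.67296752  15.41771774   0.66663945   1.04797471] 5 [2.44192282 1.99973602 0.19302707 0.02820395 0.00372843] 0.08621802336484899
```

```bash
cat >> h.py <<'E'
RC=R.from_euler('ZYX',[1.7478,-np.radians(30),0]); OC=np.array([.4732,.2536,.0534])
TUB=np.array([.485,-.1955,.114])
def toolR(Rcup,p,flip):
    cx,cy,cz=Rcup.as_matrix().T; z=-np.cos(p)*cy-np.sin(p)*cz; y=cx*flip
    return R.from_matrix(np.c_[np.cross(y,z),y,z])
def delta(pos,Rd):
    s=manip.sense();Rt=R.from_quat(s['eef_rot'])
    return Rt.inv().apply(np.array(pos)-s['tool_pos']).round(4),np.degrees((Rt.inv()*Rd).as_rotvec()).round(2)
E
python3 - <<'E'
from h import *
print(R.from_quat(manip.sense()['eef_rot']).as_matrix().round(3))
for p in (30,45,60):
  for f in (1,-1):
    T=toolR(RC,np.radians(p),f);print(p,f,T.as_matrix().round(3).tolist(),delta([.36,.2,.32],T))
E
```

```text
[[-0.817  0.496 -0.295]
 [ 0.546  0.829 -0.118]
 [ 0.187 -0.257 -0.948]]
30 1 [[-0.568, -0.152, 0.808], [0.338, 0.852, 0.399], [-0.75, 0.5, -0.433]] (array([-0.1822, -0.1568, -0.0269]), array([-59.2 , -58.78, -21.21]))
30 -1 [[0.568, 0.152, 0.808], [-0.338, -0.852, 0.399], [0.75, -0.5, -0.433]] (array([-0.1822, -0.1568, -0.0269]), array([-75.94,  76.48, 119.11]))
45 1 [[-0.758, -0.152, 0.634], [0.224, 0.852, 0.473], [-0.612, 0.5, -0.612]] (array([-0.1822, -0.1568, -0.0269]), array([-54.79, -45.3 , -28.17]))
45 -1 [[0.758, 0.152, 0.634], [-0.224, -0.852, 0.473], [0.612, -0.5, -0.612]] (array([-0.1822, -0.1568, -0.0269]), array([-57.85,  69.96, 123.95]))
60 1 [[-0.897, -0.152, 0.416], [0.094, 0.852, 0.514], [-0.433, 0.5, -0.75]] (array([-0.1822, -0.1568, -0.0269]), array([-49.88, -31.76, -34.56]))
60 -1 [[0.897, 0.152, 0.416], [-0.094, -0.852, 0.514], [0.433, -0.5, -0.75]] (array([-0.1822, -0.1568, -0.0269]), array([-40.01,  62.84, 126.74]))
```

Request:
carry_out(targets=[-0.02,-0.02,-0.005,-5,-4,-2.5,100,-0.04,-0.04,-0.01,-10,-8,-5,100,-0.06,-0.06,-0.015,-15,-12,-7.5,100,-0.08,-0.07,-0.02,-20,-16,-10,100,-0.1,-0.08,-0.02,-25,-20,-12.5,100])

```text
t: 0.98
tool_pos: [0.3298, 0.3078, 0.3108]
eef_rot: [0.169, 0.978, 0.078, 0.094]
contact_force: [-0.5, 0.1, 0.7]
grip_width: 0.0855
```

```bash
cat > rec.py <<'E'
from h import *
import json,glob
s=manip.sense();n=len(glob.glob("k*.json"))+1
json.dump([s['q'].tolist(),s['tool_pos'].tolist(),s['eef_rot'].tolist()],open(f"k{n}.json","w"))
E
python3 rec.py
sed -i 's/rows+= .*/rows+= [[1,0,s2,s3,zt[0],0],[0,1,c2,c3,zt[2],0],[0,0,0,0,zt[1],1]];b+=[p[0],p[2],p[1]]/' kfit.py; python3 kfit.py
```

```text
[1.00449301, 0.207453349, 1.54296161, -2.4448197e-05, 1.39352582, -0.150496908] [0.56776459 0.0861928  0.24710317]
[0.7497366143470932, 0.22277073772046108, 1.4712846638654518, 0.11718854592360173, 1.7491118978470266, -0.25347508831442894] [0.49620262 0.12060491 0.28814282]
[0.5654256422206045, -0.274007903814284, 1.8966663362837504, -0.010441100984230647, 1.2741716835644534, -0.6610344760543665] [0.44338715 0.0832145  0.31078094]
[0.00114532 0.20402532 0.4228374  0.48865749 0.28323253 0.08675216] 6 [2.98539322 2.44075791 1.73258808 0.31059525 0.16661508 0.06353496] 0.0012621454871582505
```

```bash
cat >> h.py <<'E'
from scipy.optimize import least_squares as LS
LO=np.array([-2.73,-.86,.23,-1.11,.08,-2.82]);HI=np.array([2.73,2.22,2.46,4.25,2.63,2.82])
def fk(q,d6=.28323):
    Z=lambda a:R.from_euler('z',a);Y=lambda a:R.from_euler('y',a)
    Rr=Z(q[0])*Y(q[1]+q[2])*Z(q[3])*Y(q[4])*Z(q[5]+np.pi/2)
    a,b=q[1],q[1]+q[2]
    w=np.array([.0011+.42284*np.sin(a)+.48866*np.sin(b),.08675,.20403+.42284*np.cos(a)+.48866*np.cos(b)])
    W=Z(q[0]).apply(w);return W+Rr.apply([0,0,d6]),Rr,W
def ik(pos,Rd,q0):
    def f(q):
        p,Rr,_=fk(q);return np.r_[(p-pos)*5,(Rr.inv()*Rd).as_rotvec()]
    q0=np.clip(q0,LO+.02,HI-.02)
    s=LS(f,q0,bounds=(LO,HI));return s.x,np.abs(s.fun).max()
def ikm(pos,Rd,q0,n=12):
    rng=np.random.default_rng(0);best=None
    for i in range(n):
        q,e=ik(pos,Rd,q0 if i==0 else rng.uniform(LO,HI))
        if e<1e-4:
            c=np.abs(q-q0).max()
            if best is None or c<best[0]: best=(c,q)
            if i==0:break
    return best
def cupR(yaw,tip): return R.from_euler('ZY',[yaw,tip],degrees=True) # tip fwd positive
def tcp_for_lip(lip,Rc,Rt): return lip+Rc.apply([-.1354,0,.043])+Rt.apply([0,0,.002])
E
python3 - <<'E'
from h import *
q0=manip.sense()['q']
G=OC+RC.apply([-.054,0,.097])
mar=lambda q:np.round(np.minimum(q-LO,HI-q),2)
for p in (20,30,45,60,75):
  for f in (1,-1):
    T=toolR(RC,np.radians(p),f);g=G+T.apply([0,0,.002]);pre=g-T.apply([0,0,.12])
    a=ikm(pre,T,q0);b=ikm(g,T,a[1] if a else q0)
    print("p",p,f,"pre",a and (a[1].round(2),mar(a[1]).min()),"g",b and (b[1].round(2),mar(b[1]).min()))
    if b:
      print("   wrist",fk(b[1])[2].round(3))
      for yaw in (80,100,120):
        o=[]
        qq=b[1]
        for tip in (0,30,55,65):
          Rc=cupR(yaw,tip);Tt=toolR(Rc,np.radians(p),f);lip=np.array([TUB[0],TUB[1],.15])-.02*np.r_[np.cos(np.radians(yaw)),np.sin(np.radians(yaw)),0]
          pp=tcp_for_lip(lip,Rc,Tt)
          c=ikm(pp,Tt,qq);o.append(c and (c[1].round(2).tolist(),mar(c[1]).min()));
          if c:qq=c[1]
        print("    ",yaw,o)
E
```

```text
p 20 1 pre None g None
p 20 -1 pre None g None
p 30 1 pre None g None
p 30 -1 pre None g None
p 45 1 pre None g None
p 45 -1 pre None g None
p 60 1 pre (array([-0.41, -0.33,  2.3 ,  0.8 ,  1.1 , -2.37]), np.float64(0.16)) g (array([-0.19, -0.05,  2.29,  0.98,  0.78, -2.48]), np.float64(0.17))
   wrist [0.373 0.015 0.321]
     80 [([-0.98, -0.01, 1.98, 0.5, 0.86, -2.65], np.float64(0.17)), ([-0.67, -0.22, 2.1, -0.27, 0.56, -2.03], np.float64(0.36)), None, None]
     100 [None, None, ([-0.52, -0.32, 2.27, -0.97, 0.28, -1.72], np.float64(0.14)), None]
     120 [None, None, ([-0.73, -0.33, 2.28, 1.01, 0.3, 2.34], np.float64(0.18)), ([-0.68, -0.41, 2.4, 1.76, 0.19, 1.53], np.float64(0.06))]
p 60 -1 pre (array([-0.41, -0.33,  2.3 ,  0.8 ,  1.1 ,  0.77]), np.float64(0.16)) g (array([-0.19, -0.05,  2.29,  0.98,  0.78,  0.66]), np.float64(0.17))
   wrist [0.373 0.015 0.321]
     80 [([-0.98, -0.01, 1.98, 0.5, 0.86, 0.49], np.float64(0.48)), ([-0.67, -0.22, 2.1, -0.27, 0.56, 1.11], np.float64(0.36)), None, None]
     100 [([-0.95, 0.16, 1.8, 0.56, 1.02, 0.19], np.float64(0.66)), ([-0.77, -0.16
[... 1094 characters left out ...]
.float64(0.42)) g (array([-0.17,  0.08,  2.1 ,  0.7 ,  0.99,  0.89]), np.float64(0.36))
   wrist [0.442 0.013 0.346]
     80 [([-0.89, 0.1, 1.81, 0.2, 1.05, 0.78], np.float64(0.65)), ([-0.57, -0.07, 1.93, -0.47, 0.88, 1.33], np.float64(0.53)), ([-0.25, -0.05, 2.01, -1.1, 1.04, 1.89], np.float64(0.01)), None]
     100 [([-0.84, 0.23, 1.65, 0.25, 1.13, 0.46], np.float64(0.81)), ([-0.62, -0.07, 1.92, -0.23, 0.74, 0.83], np.float64(0.54)), ([-0.36, -0.18, 2.13, -1.09, 0.67, 1.62], np.float64(0.02)), None]
     120 [([-0.77, 0.35, 1.51, 0.27, 1.23, 0.19], np.float64(0.95)), ([-0.67, -0.03, 1.89, 0.09, 0.71, 0.26], np.float64(0.57)), ([-0.51, -0.28, 2.2, -0.65, 0.3, 0.93], np.float64(0.22)), None]
```

```bash
cat > srch.py <<'E'
from h import *
import itertools
from multiprocessing import Pool
q0=np.array([.565,-.274,1.897,0,1.274,-.66])
G=OC+RC.apply([-.054,0,.097])
def rel(kind,a,f):
    a=np.radians(a)
    if kind=='x': # jaws along cup x
        z=np.array([0,-np.cos(a),-np.sin(a)]);y=np.array([f,0,0])
    else: # jaws along cup y ; a from -z toward +x
        z=np.array([np.sin(a),0,-np.cos(a)]);y=np.array([0,f,0])
    return R.from_matrix(np.c_[np.cross(y,z),y,z])
mar=lambda q:np.minimum(q-LO,HI-q).min()
def one(a):
    kind,ang,f=a
    r=rel(kind,ang,f);T=RC*r;g=G+T.apply([0,0,.002]);b=ikm(g,T,q0)
    if not b:return a,None
    pre=ikm(g-T.apply([0,0,.1]),T,b[1])
    if not pre: return a,None
    out=[]
    for yaw in range(-120,121,20):
        qq=b[1];ms=[];qs=[]
        for tip in (0,30,50,62):
            Rc=cupR(yaw,tip);Tt=Rc*r
            lip=np.array([TUB[0],TUB[1],.15])-.02*np.r_[np.cos(np.radians(yaw)),np.sin(np.radians(yaw)),0]
            c=ikm(tcp_for_lip(lip,Rc,Tt),Tt,qq,8)
            if not c:break
            qq=c[1];ms.append(mar(qq));qs.append(qq.round(2).tolist())
        if len(ms)==4: out.append((round(min(ms),2),yaw,round(float(np.abs(np.diff(np.array([b[1].tolist()]+qs),axis=0)).max()),2),qs))
    out.sort(reverse=True,key=lambda t:t[0])
    return a,(round(mar(b[1]),2),round(mar(pre[1]),2),b[1].round(2).tolist(),out[:2])
if __name__=="__main__":
    L=[('x',a,f) for a in (50,60,75,90,105,120) for f in (1,-1)]+[('y',a,f) for a in (-15,0,20,40) for f in (1,-1)]
    with Pool() as P:
        for a,o in P.imap(one,L):
            print(a,o and o[:3])
            if o:
                for k in o[3]:print("     ",k)
E
time OMP_NUM_THREADS=1 python3 srch.py
```

```text
('x', 50, 1) None
('x', 50, -1) None
('x', 60, 1) (np.float64(0.17), np.float64(0.15), [-0.19, -0.05, 2.29, 0.98, 0.78, -2.48])
      (np.float64(0.53), -120, 4.26, [[-0.31, 0.54, 1.29, 0.11, 1.82, 1.78], [-0.55, 0.44, 1.38, 0.46, 1.89, 1.41], [-0.72, 0.46, 1.42, 0.66, 2.01, 1.18], [-0.8, 0.5, 1.43, 0.77, 2.1, 1.05]])
      (np.float64(0.35), -100, 3.99, [[-0.24, 0.44, 1.44, -0.03, 1.78, 1.51], [-0.48, 0.44, 1.37, 0.29, 1.99, 1.15], [-0.63, 0.52, 1.32, 0.47, 2.17, 0.95], [-0.7, 0.6, 1.29, 0.57, 2.28, 0.86]])
('x', 60, -1) (np.float64(0.17), np.float64(0.15), [-0.19, -0.05, 2.29, 0.98, 0.78, 0.66])
      (np.float64(0.53), -120, 2.02, [[-0.31, 0.54, 1.29, 0.11, 1.82, -1.36], [-0.55, 0.44, 1.38, 0.46, 1.89, -1.73], [-0.72, 0.46, 1.42, 0.66, 2.01, -1.96], [-0.8, 0.5, 1.43, 0.77, 2.1, -2.09]])
      (np.float64(0.35), -100, 2.29, [[-0.24, 0.44, 1.44, -0.03, 1.78, -1.63], [-0.48, 0.44, 1.37, 0.29, 1.99, -1.99], [-0.63, 0.52, 1.32, 0.47, 2.17, -2.19], [-0.7, 0.6, 1.29, 0.57, 2.28, -2.28]])
('x', 75, 1) (np.float64(0.36), np.float64(0.4), [-0.17, 0.08, 2.1, 0.7, 0.99, -2.25])
      (np.floa
[... 6472 characters left out ...]
0.52), -120, 1.56, [[0.01, 0.48, 1.45, -0.59, 1.61, 0.63], [-0.25, 0.19, 1.56, -0.17, 1.44, 0.3], [-0.5, 0.08, 1.63, 0.18, 1.43, -0.0], [-0.67, 0.06, 1.66, 0.38, 1.48, -0.19]])
('y', 40, -1) (np.float64(0.57), np.float64(0.69), [-0.34, 0.52, 1.89, 0.95, 1.63, -0.95])
      (np.float64(0.73), 60, 0.8, [[-1.14, 0.3, 1.69, 0.55, 1.6, -0.73], [-0.86, 0.09, 1.67, 0.17, 1.44, -0.37], [-0.6, 0.07, 1.64, -0.18, 1.42, -0.05], [-0.44, 0.1, 1.62, -0.38, 1.46, 0.14]])
      (np.float64(0.73), 80, 0.68, [[-1.02, 0.52, 1.39, 0.45, 1.77, -0.88], [-0.81, 0.22, 1.53, 0.14, 1.5, -0.66], [-0.59, 0.09, 1.62, -0.16, 1.36, -0.39], [-0.44, 0.05, 1.67, -0.38, 1.33, -0.19]])
real	0m19.934s
user	1m5.833s
sys	0m0.369s
```

```bash
cat >> h.py <<'E'
def rel(p,f=-1):
    a=np.radians(p);z=np.array([0,-np.cos(a),-np.sin(a)]);y=np.array([f,0,0.]);return R.from_matrix(np.c_[np.cross(y,z),y,z])
REL=rel(90)
G=OC+RC.apply([-.054,0,.097])
TG=RC*REL; PG=G+TG.apply([0,0,.002])
def plan(pos,Rd,n=5,N=None,mode='cart'):
    """rows for the next call: path from the measured pose to (pos,Rd) in N rows; first n printed"""
    s=manip.sense();q=s['q'];Rt=R.from_quat(s['eef_rot']);p0=s['tool_pos'];off=p0-fk(q)[0]
    pos=np.array(pos,float)
    rv=(Rt.inv()*Rd).as_rotvec();ang=np.degrees(np.linalg.norm(rv));dist=np.linalg.norm(pos-p0)
    if N is None:N=max(1,int(np.ceil(max(ang/7,dist/.035))))
    qg=ikm(pos-off,Rd,q)
    print("t",round(s['t'],2),"dist",dist.round(4),"ang",ang.round(2),"N",N,"goal q",None if qg is None else qg[1].round(2),"F",s['contact_force'].round(1),"w",round(s['grip_width'],4))
    out=[];qq=q
    for i in range(1,N+1):
        f=i/N
        if mode=='joint': 
            pp,RR,_=fk(q+(qg[1]-q)*f); pp=pp+off
        else:
            pp=p0+(pos-p0)*f;RR=Rt*R.from_rotvec(rv*f)
            b,e=ik(pp-off,RR,qq);dq=np.abs(b-qq).max();
            if e>1e-3 or dq*12>2 or np.minimum(b-LO,HI-b).min()<.1: print("  !",i,e.round(4),dq.round(2),b.round(2))
            qq=b
        if i<=n: out.append(np.r_[Rt.inv().apply(pp-p0).round(3),np.degrees((Rt.inv()*RR).as_rotvec()).round(1)].tolist())
    for o in out:print(o)
E
python3 - <<'E'
from h import *
pre=PG-TG.apply([0,0,.12])
print(PG,pre,TG.as_matrix().round(3))
plan(pre,TG);plan(pre,TG,mode='joint')
E
```

```text
[0.48979833 0.16080746 0.10867241] [0.50036318 0.10174492 0.21259546] [[ 0.984  0.152 -0.088]
 [ 0.176 -0.852  0.492]
 [ 0.    -0.5   -0.866]]
t 0.98 dist 0.285 ang 154.55 N 23 goal q [-0.24  0.14  1.78  0.48  1.47  1.05] F [-0.5  0.1  0.7] w 0.0855
[-0.009, -0.007, 0.005, 1.1, 1.2, 6.5]
[-0.019, -0.014, 0.009, 2.2, 2.5, 13.0]
[-0.028, -0.02, 0.014, 3.4, 3.7, 19.5]
[-0.037, -0.027, 0.018, 4.5, 5.0, 26.0]
[-0.046, -0.034, 0.023, 5.6, 6.2, 32.5]
t 0.98 dist 0.285 ang 154.55 N 23 goal q [-0.24  0.14  1.78  0.48  1.47  1.05] F [-0.5  0.1  0.7] w 0.0855
[-0.009, -0.004, 0.006, 0.6, 1.3, 6.6]
[-0.018, -0.008, 0.013, 1.2, 2.5, 13.1]
[-0.028, -0.013, 0.019, 1.8, 3.7, 19.7]
[-0.037, -0.017, 0.025, 2.5, 4.9, 26.3]
[-0.046, -0.022, 0.031, 3.2, 6.1, 32.9]
```

Request:
carry_out(targets=[-0.009,-0.005,0.004,1,1.2,6.5,100,-0.018,-0.01,0.008,2,2.4,13,100,-0.027,-0.015,0.012,3,3.6,19.5,100,-0.036,-0.02,0.016,4,4.8,26,100,-0.045,-0.025,0.02,5,6,32.5,100])

```text
t: 1.4
tool_pos: [0.3675, 0.2714, 0.2936]
eef_rot: [0.438, 0.897, 0.068, 0.009]
contact_force: [-0.8, 0.8, 0.3]
grip_width: 0.0855
```

```bash
python3 rec.py; python3 kfit.py|tail -1
python3 - <<'E'
from h import *
plan(PG-TG.apply([0,0,.12]),TG)
E
```

```text
2.85340258e-01  8.68161491e-02] 6 [3.45938873 2.80706138 2.00102379 0.33720457 0.17602979 0.06516408] 0.0017121539992083212
t 1.4 dist 0.2302 ang 120.85 N 18 goal q [-0.23  0.15  1.77  0.48  1.47  1.05] F [-0.8  0.8  0.3] w 0.0855
[-0.012, -0.001, 0.004, 1.1, 1.2, 6.5]
[-0.024, -0.001, 0.008, 2.3, 2.4, 13.0]
[-0.036, -0.002, 0.012, 3.4, 3.6, 19.5]
[-0.049, -0.002, 0.016, 4.6, 4.8, 26.0]
[-0.061, -0.003, 0.02, 5.7, 6.0, 32.5]
```

Request:
carry_out(targets=[-0.012,-0.001,0.004,1.1,1.2,6.5,100,-0.024,-0.001,0.008,2.2,2.4,13,100,-0.036,-0.002,0.012,3.3,3.6,19.5,100,-0.048,-0.002,0.016,4.4,4.8,26,100,-0.06,-0.003,0.02,5.5,6,32.5,100])

```text
t: 1.82
tool_pos: [0.4039, 0.2246, 0.2703]
eef_rot: [0.668, 0.738, 0.048, -0.078]
contact_force: [0.3, 0.1, -0.4]
grip_width: 0.0857
```

Run:
```python
from h import *
plan(PG-TG.apply([0,0,.12]),TG)
```

```text
t 1.82 dist 0.1666 ang 87.06 N 13 goal q [-0.23  0.16  1.76  0.48  1.47  1.05] F [ 0.3  0.1 -0.4] w 0.0857
[-0.011, 0.007, 0.002, 1.2, 1.2, 6.5]
[-0.022, 0.013, 0.005, 2.3, 2.4, 13.0]
[-0.032, 0.02, 0.007, 3.5, 3.6, 19.5]
[-0.043, 0.026, 0.009, 4.6, 4.8, 26.0]
[-0.054, 0.033, 0.012, 5.8, 6.0, 32.4]
```

Request:
carry_out(targets=[-0.011,0.007,0.002,1.2,1.2,6.5,100,-0.022,0.013,0.004,2.4,2.4,13,100,-0.033,0.02,0.006,3.5,3.6,19.5,100,-0.044,0.026,0.008,4.6,4.8,26,100,-0.055,0.033,0.01,5.8,6,32.5,100])

```text
t: 2.23
tool_pos: [0.4414, 0.1758, 0.249]
eef_rot: [0.841, 0.516, 0.021, -0.16]
contact_force: [0.1, 0.3, -0.1]
grip_width: 0.0857
```

Run:
```python
from h import *
plan(PG-TG.apply([0,0,.12]),TG)
```

```text
t 2.23 dist 0.1014 ang 53.2 N 8 goal q [-0.24  0.17  1.74  0.48  1.47  1.05] F [ 0.1  0.3 -0.1] w 0.0857
[-0.005, 0.011, 0.001, 1.1, 1.2, 6.4]
[-0.011, 0.023, 0.001, 2.3, 2.4, 12.9]
[-0.016, 0.034, 0.002, 3.4, 3.6, 19.3]
[-0.022, 0.046, 0.003, 4.6, 4.7, 25.8]
[-0.027, 0.057, 0.003, 5.7, 5.9, 32.2]
```

Request:
carry_out(targets=[-0.005,0.012,0,1.2,1.2,6.5,100,-0.011,0.024,0,2.4,2.4,13,100,-0.016,0.036,0,3.5,3.6,19.5,100,-0.022,0.048,0,4.6,4.8,26,100,-0.027,0.058,0,5.8,6,32.5,100])

```text
t: 2.65
tool_pos: [0.4799, 0.128, 0.2285]
eef_rot: [0.941, 0.249, -0.007, -0.228]
contact_force: [0.5, 0.2, -0.4]
grip_width: 0.0854
```

Run:
```python
from h import *
plan(PG-TG.apply([0,0,.09]),TG,N=5)
```

```text
t 2.65 dist 0.047 ang 19.31 N 5 goal q [-0.22  0.19  1.78  0.49  1.41  1.04] F [ 0.5  0.2 -0.4] w 0.0854
[0.001, 0.007, 0.006, 0.7, 0.7, 3.7]
[0.002, 0.014, 0.012, 1.3, 1.4, 7.5]
[0.004, 0.021, 0.018, 2.0, 2.1, 11.2]
[0.005, 0.028, 0.024, 2.6, 2.8, 15.0]
[0.006, 0.035, 0.03, 3.3, 3.5, 18.7]
```

Request:
carry_out(targets=[0.002,0.01,0.006,0.9,1,5,100,0.003,0.018,0.012,1.8,1.9,10,100,0.005,0.026,0.017,2.6,2.8,15,100,0.006,0.035,0.02,3.3,3.5,18.7,100,0.006,0.035,0.02,3.3,3.5,18.7,100])

```text
t: 3.07
tool_pos: [0.4982, 0.1118, 0.194]
eef_rot: [0.962, 0.084, -0.024, -0.258]
contact_force: [0.5, -0.5, -0.4]
grip_width: 0.0854
```

Run:
```python
from h import *
plan(PG,TG,N=5)
s=manip.sense();Rt=R.from_quat(s['eef_rot'])
p,d=manip.grab_frame("wrist");cv2.imwrite("pics/w1.png",p)
c=manip.calibration("wrist");T=c['T_tool_cam'];K=c['mtx']
# where handle corners are predicted
for P in [(-64,-12,126),(-64,12,126),(-44,-12,126),(-44,12,126),(-44,-42,58),(-44,42,58)]:
    w=OC+RC.apply(np.array(P)/1e3);t=Rt.inv().apply(w-s['tool_pos']);cc=np.linalg.inv(T)@np.r_[t,1];u=K@cc[:3];print(P,(u[:2]/u[2]).round(1))
```

```text
t 3.07 dist 0.0987 ang 0.23 N 5 goal q [-0.14  0.28  1.86  0.53  1.23  1.01] F [ 0.5 -0.5 -0.4] w 0.0854
[0.0, -0.0, 0.02, -0.0, 0.0, -0.0]
[0.0, -0.0, 0.039, -0.0, 0.0, -0.1]
[0.0, -0.0, 0.059, -0.0, 0.0, -0.1]
[0.0, -0.0, 0.079, -0.1, 0.1, -0.2]
[0.0, -0.0, 0.099, -0.1, 0.1, -0.2]
(-64, -12, 126) [292.5 217.1]
(-64, 12, 126) [292.1 253.8]
(-44, -12, 126) [259.1 217.2]
(-44, 12, 126) [259.9 253.9]
(-44, -42, 58) [262.7 151.6]
(-44, 42, 58) [264.4 252.6]
```

View pics/w1.png

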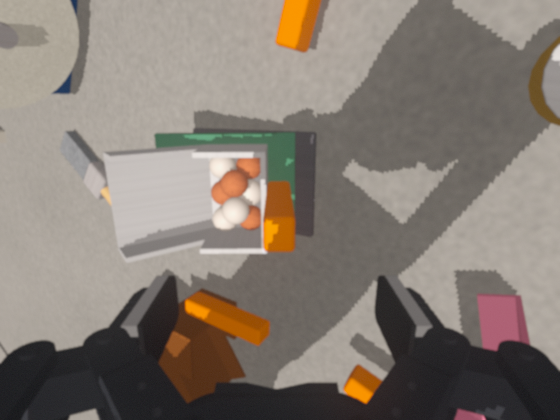

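The wrist view shows the handle top at about u 264–295, v 217–250, and the cup's back corners at (266,152) and (266,252). That is within 2–3 px of the prediction. I'll shift 1 mm along tool y and descend onto the handle.

Request:
carry_out(targets=[0,0.001,0.025,0,0,0,100,0,0.001,0.05,0,0,0,100,0,0.001,0.075,0,0,0,100,0,0.001,0.099,0,0,0,100,0,0.001,0.099,0,0,0,100])

```text
t: 3.53
tool_pos: [0.4853, 0.1626, 0.1055]
eef_rot: [0.962, 0.087, -0.028, -0.259]
contact_force: [-1.4, 0.5, -0.6]
grip_width: 0.0851
```

Run:
```python
from h import *
plan(PG,TG,N=1)
p,d=manip.grab_frame("scene");cv2.imwrite("pics/s1.png",cv2.resize(p[180:330,250:450],None,fx=4,fy=4))
```

```text
t 3.53 dist 0.0057 ang 0.61 N 1 goal q [-0.14  0.31  1.83  0.53  1.23  1.01] F [-1.4  0.5 -0.6] w 0.0851
[0.004, 0.001, -0.004, -0.2, 0.6, 0.0]
```

View pics/s1.png

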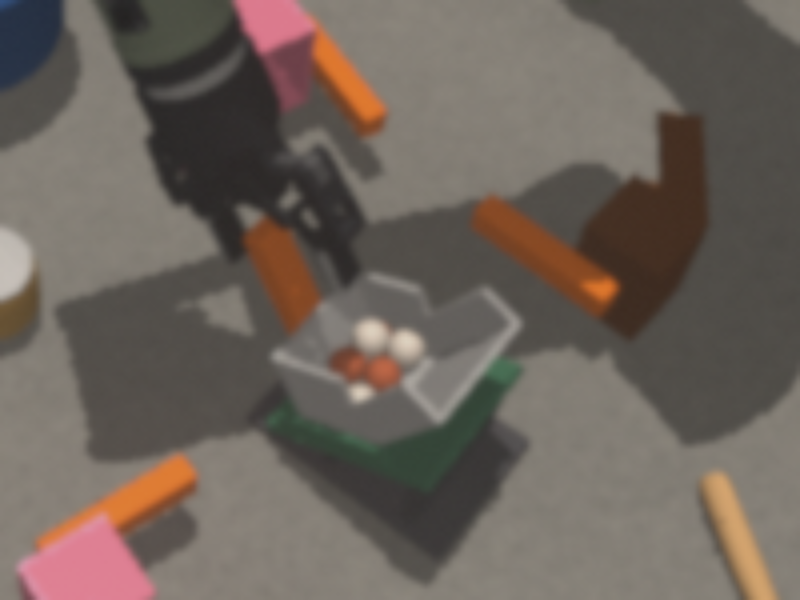

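Request:
carry_out(targets=[0.003,0,-0.003,0,0.5,0,100,0.003,0,-0.003,0,0.5,0,60,0.003,0,-0.003,0,0.5,0,30,0.003,0,-0.003,0,0.5,0,0,0.003,0,-0.003,0,0.5,0,0])

```text
t: 4.0
tool_pos: [0.4912, 0.1603, 0.1109]
eef_rot: [0.962, 0.086, -0.021, -0.259]
contact_force: [-0.4, 0.6, -0.3]
grip_width: 0.039
```

Run:
```python
from h import *
plan(PG,TG,N=1)
```

```text
t 4.0 dist 0.0027 ang 0.27 N 1 goal q [-0.14  0.31  1.83  0.53  1.23  1.01] F [-0.4  0.6 -0.3] w 0.039
[-0.001, 0.001, 0.002, -0.1, -0.2, 0.1]
```

Request:
carry_out(targets=[-0.001,0,0.001,0,0,0,0,-0.001,0,0.001,0,0,0,0,-0.001,0,0.001,0,0,0,0,-0.001,0,0.001,0,0,0,0,-0.001,0,0.001,0,0,0,0])

```text
t: 4.42
tool_pos: [0.4905, 0.1599, 0.11]
eef_rot: [0.962, 0.086, -0.021, -0.258]
contact_force: [-0.6, -5.4, -0.8]
grip_width: 0.0196
```

Run:
```python
from h import *
s=manip.sense();print(s['tool_pos'],s['eef_rot'],s['grip_width'],s['contact_force'],s['moment'])
```

```text
[0.49050769 0.15985402 0.10996606] [ 0.96205217  0.08565192 -0.02059377 -0.25825427] 0.019589582654721212 [-0.59699663 -5.4108639  -0.8193605 ] [-1.10311809 -0.21742563  0.00545965]
```

```bash
cat >> h.py <<'E'
PR=np.array([0.49050769,0.15985402,0.10996606]);RR_=R.from_quat([0.96205217,0.08565192,-0.02059377,-0.25825427])
REL2=RC.inv()*RR_; LIPT=RR_.inv().apply(OC+RC.apply([.0814,0,.054])-PR)
def pose_lip(lip,yaw,tip):
    T=cupR(yaw,tip)*REL2; return np.array(lip)-T.apply(LIPT),T
def cupnow():
    s=manip.sense();T=R.from_quat(s['eef_rot']);C=T*REL2.inv();x=C.apply([1,0,0]);z=C.apply([0,0,1])
    print("lip",(s['tool_pos']+T.apply(LIPT)).round(3),"xdir yaw",np.degrees(np.arctan2(x[1],x[0])).round(1),"tip",-np.degrees(np.arcsin(x[2])).round(1),"roll",np.degrees(np.arcsin(C.apply([0,1,0])[2])).round(1))
E
python3 -c "
from h import *
cupnow();print(LIPT)"
```

```text
lip [0.466 0.296 0.141] xdir yaw 100.1 tip -30.0 roll -0.0
[-0.00047787 -0.13565334  0.04271881]
```

Request:
carry_out(targets=[0,0,-0.008,0,0,0,0,0,0,-0.02,0,0,0,0,0,0,-0.035,0,0,0,0,0,0,-0.05,0,0,0,0,0,0,-0.06,0,0,0,0])

```text
t: 4.83
tool_pos: [0.4961, 0.1296, 0.1636]
eef_rot: [0.962, 0.086, -0.02, -0.258]
contact_force: [0.2, 1.6, -4.0]
grip_width: 0.019
```

Run:
```python
from h import *
cupnow()
T=cupR(110,-5)*REL2
plan([.47,.12,.30],T,N=12)
p,d=manip.grab_frame("scene");cv2.imwrite("pics/s2.png",cv2.resize(p[150:330,220:440],None,fx=3.5,fy=3.3))
```

```text
lip [0.471 0.266 0.194] xdir yaw 100.2 tip -30.0 roll -0.1
t 4.83 dist 0.1392 ang 26.83 N 12 goal q [-0.01  0.04  1.64  0.08  1.49  1.21] F [ 0.2  1.6 -4. ] w 0.019
[-0.002, -0.005, -0.01, -2.1, -0.3, -0.8]
[-0.004, -0.011, -0.02, -4.1, -0.5, -1.6]
[-0.007, -0.016, -0.03, -6.2, -0.8, -2.4]
[-0.009, -0.021, -0.04, -8.3, -1.0, -3.2]
[-0.011, -0.027, -0.05, -10.4, -1.3, -4.0]
```

View pics/s2.png

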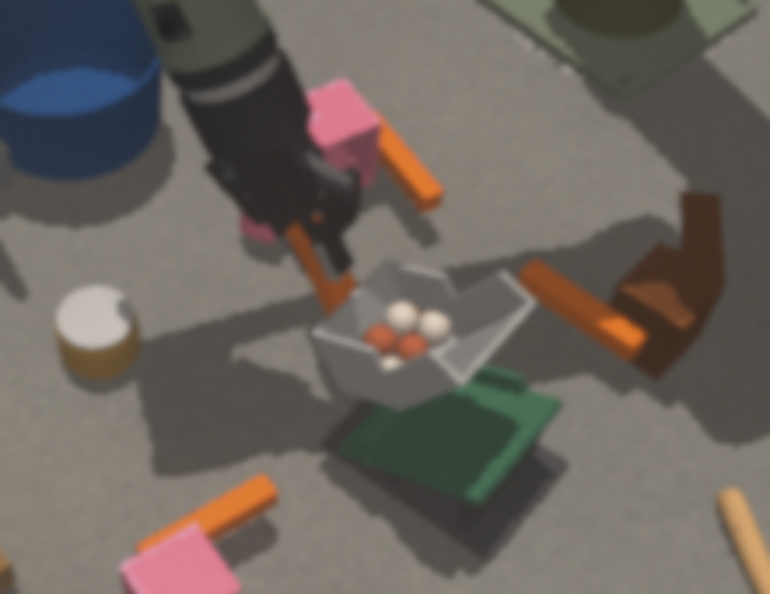

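The picture shows the cup clear of the stand at about (430,330), with the balls still inside. I'll continue upward and keep the cup leaning back.

Run:
```python
from h import *
plan([.47,.12,.30],cupR(130,-15)*REL2,N=9)
q=ikm(np.array([.47,.12,.30]),cupR(130,-15)*REL2,manip.sense()['q'])[1]
# check chain feasibility yaw sweep to pour
P0=np.array([.47,.12,.30])
for f,yaw,tip in [(0,150,-15),(.25,180,-15),(.5,210,-12),(.75,235,-5),(1,250,0)]:
    Pf,_=pose_lip([.485,-.165,.2],-110,0)
    p=P0*(1-f)+Pf*f;T=cupR(yaw,tip)*REL2;b=ikm(p,T,q);print(f,yaw,p.round(3),b and b[1].round(2));q=b[1] if b else q
```

```text
t 4.88 dist 0.138 ang 33.32 N 9 goal q [-0.07  0.12  1.57  0.19  1.63  0.8 ] F [ 1.1 -0.7 -2. ] w 0.0192
[-0.003, -0.007, -0.013, -1.6, -1.3, -3.1]
[-0.006, -0.014, -0.026, -3.2, -2.6, -6.2]
[-0.009, -0.021, -0.04, -4.8, -3.9, -9.2]
[-0.012, -0.028, -0.053, -6.4, -5.2, -12.3]
[-0.015, -0.036, -0.066, -8.0, -6.5, -15.4]
0 150 [0.47 0.12 0.3 ] [-0.01  0.11  1.57  0.13  1.69  0.52]
0.25 180 [0.485 0.081 0.286] [-0.01  0.17  1.53  0.    1.71 -0.01]
0.5 210 [0.5   0.041 0.271] [-0.03  0.16  1.57 -0.11  1.6  -0.55]
0.75 235 [0.516 0.002 0.257] [-0.12  0.1   1.65 -0.08  1.44 -1.07]
1 250 [ 0.531 -0.037  0.243] [-0.23  0.11  1.66 -0.    1.37 -1.46]
```

Request:
carry_out(targets=[-0.003,-0.007,-0.013,-1.6,-1.3,-3,0,-0.006,-0.014,-0.026,-3.2,-2.6,-6,0,-0.009,-0.021,-0.04,-4.8,-3.9,-9,0,-0.012,-0.028,-0.053,-6.4,-5.2,-12,0,-0.015,-0.036,-0.066,-8,-6.5,-15,0])

```text
t: 5.3
tool_pos: [0.4817, 0.1244, 0.2405]
eef_rot: [0.956, 0.227, -0.033, -0.185]
contact_force: [-0.3, -0.6, -3.2]
grip_width: 0.0195
```

Run:
```python
from h import *
cupnow();plan([.472,.11,.30],cupR(150,-15)*REL2,N=8)
```

```text
lip [0.418 0.251 0.251] xdir yaw 116.9 tip -21.6 roll -0.9
t 5.3 dist 0.062 ang 34.07 N 8 goal q [-0.04  0.14  1.54  0.13  1.7   0.49] F [-0.3 -0.6 -3.2] w 0.0195
[-0.002, -0.002, -0.007, -0.7, -1.4, -3.9]
[-0.003, -0.004, -0.015, -1.5, -2.8, -7.9]
[-0.005, -0.005, -0.022, -2.2, -4.3, -11.8]
[-0.007, -0.007, -0.029, -3.0, -5.7, -15.8]
[-0.009, -0.009, -0.037, -3.7, -7.1, -19.7]
```

Request:
carry_out(targets=[-0.002,-0.002,-0.008,-0.8,-1.4,-4,0,-0.004,-0.004,-0.016,-1.5,-2.9,-8,0,-0.005,-0.006,-0.024,-2.2,-4.3,-12,0,-0.007,-0.008,-0.032,-3,-5.8,-16,0,-0.009,-0.01,-0.04,-3.8,-7.2,-20,0])

```text
t: 5.72
tool_pos: [0.4748, 0.1155, 0.2813]
eef_rot: [0.903, 0.403, -0.054, -0.142]
contact_force: [1.1, 0.3, -4.1]
grip_width: 0.0192
```

Run:
```python
from h import *
cupnow();plan([.485,.08,.29],cupR(180,-15)*REL2,N=9)
```

```text
lip [0.369 0.21  0.281] xdir yaw 138.2 tip -17.4 roll -0.7
t 5.72 dist 0.0379 ang 42.1 N 9 goal q [-0.02  0.18  1.51 -0.    1.71 -0.02] F [ 1.1  0.3 -4.1] w 0.0192
[-0.002, 0.003, -0.002, -0.2, -1.4, -4.5]
[-0.004, 0.006, -0.004, -0.4, -2.8, -8.9]
[-0.006, 0.009, -0.006, -0.6, -4.1, -13.4]
[-0.009, 0.012, -0.008, -0.8, -5.5, -17.9]
[-0.011, 0.015, -0.01, -1.0, -6.9, -22.3]
```

Request:
carry_out(targets=[-0.002,0.003,-0.003,-0.2,-1.4,-4.5,0,-0.004,0.006,-0.006,-0.4,-2.8,-9,0,-0.006,0.009,-0.008,-0.6,-4.1,-13.5,0,-0.009,0.012,-0.01,-0.8,-5.5,-18,0,-0.011,0.015,-0.012,-1,-7,-22.5,0])

```text
t: 6.13
tool_pos: [0.4802, 0.0955, 0.2878]
eef_rot: [0.802, 0.581, -0.076, -0.118]
contact_force: [0.5, 0.1, -3.8]
grip_width: 0.0194
```

Run:
```python
from h import *
cupnow();plan([.5,.04,.285],cupR(205,-15)*REL2,N=9)
```

```text
lip [0.345 0.14  0.284] xdir yaw 161.9 tip -16.1 roll -0.6
t 6.13 dist 0.0589 ang 43.28 N 9 goal q [-0.03  0.19  1.51 -0.11  1.68 -0.47] F [ 0.5  0.1 -3.8] w 0.0194
[-0.005, 0.004, -0.001, -0.1, -1.3, -4.6]
[-0.01, 0.008, -0.002, -0.1, -2.7, -9.2]
[-0.016, 0.012, -0.003, -0.2, -4.0, -13.8]
[-0.021, 0.016, -0.004, -0.3, -5.4, -18.5]
[-0.026, 0.02, -0.004, -0.3, -6.7, -23.1]
```

Request:
carry_out(targets=[-0.005,0.004,-0.001,-0.1,-1.4,-4.7,0,-0.01,0.008,-0.002,-0.1,-2.8,-9.4,0,-0.016,0.012,-0.003,-0.2,-4.1,-14,0,-0.021,0.016,-0.004,-0.2,-5.5,-18.8,0,-0.027,0.02,-0.005,-0.3,-6.9,-23.5,0])

```text
t: 6.55
tool_pos: [0.4911, 0.0639, 0.2861]
eef_rot: [0.659, 0.74, -0.097, -0.095]
contact_force: [0.7, -0.2, -2.7]
grip_width: 0.0192
```

Run:
```python
from h import *
cupnow();plan([.51,.0,.28],cupR(230,-15)*REL2,N=9)
print(pose_lip([.485,-.165,.2],-110,0)[0])
```

```text
lip [0.35  0.047 0.281] xdir yaw -173.4 tip -15.5 roll -0.5
t 6.55 dist 0.0669 ang 43.54 N 9 goal q [-0.05  0.16  1.55 -0.21  1.59 -0.92] F [ 0.7 -0.2 -2.7] w 0.0192
[-0.007, 0.001, 0.0, -0.0, -1.3, -4.7]
[-0.015, 0.003, 0.0, -0.0, -2.6, -9.3]
[-0.022, 0.004, 0.001, -0.0, -4.0, -14.0]
[-0.029, 0.006, 0.001, -0.1, -5.3, -18.6]
[-0.036, 0.007, 0.001, -0.1, -6.6, -23.3]
[ 0.53090488 -0.0373266   0.24265205]
```

Request:
carry_out(targets=[-0.007,0.002,0,0,-1.4,-4.7,0,-0.015,0.003,0,0,-2.7,-9.4,0,-0.022,0.004,0,0,-4,-14,0,-0.029,0.006,0,0,-5.4,-18.8,0,-0.037,0.007,0,0,-6.8,-23.5,0])

```text
t: 6.97
tool_pos: [0.5017, 0.0286, 0.2831]
eef_rot: [0.486, 0.864, -0.113, -0.07]
contact_force: [-0.4, 0.4, -3.6]
grip_width: 0.0192
```

Run:
```python
from h import *
cupnow();plan([.53,-.03,.27],cupR(250,-10)*REL2,N=9)
```

```text
lip [ 0.38  -0.045  0.278] xdir yaw -148.7 tip -15.2 roll -0.3
t 6.97 dist 0.0664 ang 39.16 N 9 goal q [-0.12  0.14  1.59 -0.17  1.46 -1.33] F [-0.4  0.4 -3.6] w 0.0192
[-0.007, -0.0, 0.002, -0.5, -1.0, -4.2]
[-0.014, -0.001, 0.003, -1.1, -2.0, -8.4]
[-0.022, -0.001, 0.005, -1.6, -2.9, -12.6]
[-0.029, -0.001, 0.006, -2.1, -3.9, -16.8]
[-0.036, -0.001, 0.008, -2.6, -4.9, -21.0]
```

Request:
carry_out(targets=[-0.007,0,0.001,-0.5,-1,-4.2,0,-0.014,-0.001,0.003,-1.1,-2,-8.5,0,-0.022,-0.001,0.004,-1.6,-3,-12.8,0,-0.029,-0.001,0.006,-2.1,-4,-17,0,-0.037,-0.001,0.008,-2.6,-5,-21.3,0])

```text
t: 7.38
tool_pos: [0.5177, -0.0036, 0.2745]
eef_rot: [0.312, 0.944, -0.099, -0.042]
contact_force: [-0.5, 0.2, -4.1]
grip_width: 0.0198
```

Run:
```python
from h import *
cupnow();P,T=pose_lip([.487,-.165,.21],-110,0);plan(P,T,N=8)
```

```text
lip [ 0.433 -0.117  0.262] xdir yaw -126.6 tip -12.2 roll -0.8
t 7.38 dist 0.043 ang 20.67 N 8 goal q [-0.23  0.11  1.64  0.    1.39 -1.45] F [-0.5  0.2 -4.1] w 0.0198
[-0.004, -0.002, 0.003, -1.5, -0.3, -2.1]
[-0.008, -0.003, 0.006, -3.0, -0.6, -4.2]
[-0.012, -0.005, 0.009, -4.5, -1.0, -6.3]
[-0.016, -0.006, 0.012, -6.0, -1.3, -8.3]
[-0.02, -0.008, 0.015, -7.5, -1.6, -10.4]
```

Request:
carry_out(targets=[-0.006,-0.002,0.004,-2,-0.5,-3,0,-0.012,-0.005,0.008,-4,-1,-6,0,-0.018,-0.007,0.012,-6,-1.4,-9,0,-0.024,-0.009,0.016,-8,-1.8,-12,0,-0.03,-0.012,0.02,-10,-2.2,-15,0])

```text
t: 7.8
tool_pos: [0.5312, -0.0332, 0.2561]
eef_rot: [0.186, 0.982, -0.014, -0.01]
contact_force: [-0.1, -0.2, -3.3]
grip_width: 0.0194
```

Run:
```python
from h import *
cupnow();P,T=pose_lip([.487,-.17,.19],-110,15);plan(P,T,N=5)
p,d=manip.grab_frame("scene");cv2.imwrite("pics/s3.png",cv2.resize(p[80:260,140:360],None,fx=3.5,fy=3.3))
p,d=manip.grab_frame("top");cv2.imwrite("pics/t3.png",cv2.resize(p[150:270,250:400],None,fx=5,fy=5))
```

```text
lip [ 0.481 -0.161  0.218] xdir yaw -111.5 tip -1.7 roll -0.6
t 7.8 dist 0.0262 ang 16.79 N 5 goal q [-0.41  0.08  1.67  0.26  1.42 -1.68] F [-0.1 -0.2 -3.3] w 0.0194
[-0.001, -0.005, -0.002, -3.3, -0.1, -0.3]
[-0.002, -0.01, -0.004, -6.7, -0.2, -0.7]
[-0.003, -0.014, -0.006, -10.0, -0.3, -1.0]
[-0.004, -0.019, -0.008, -13.4, -0.4, -1.3]
[-0.005, -0.024, -0.01, -16.7, -0.5, -1.7]
```

View pics/s3.png

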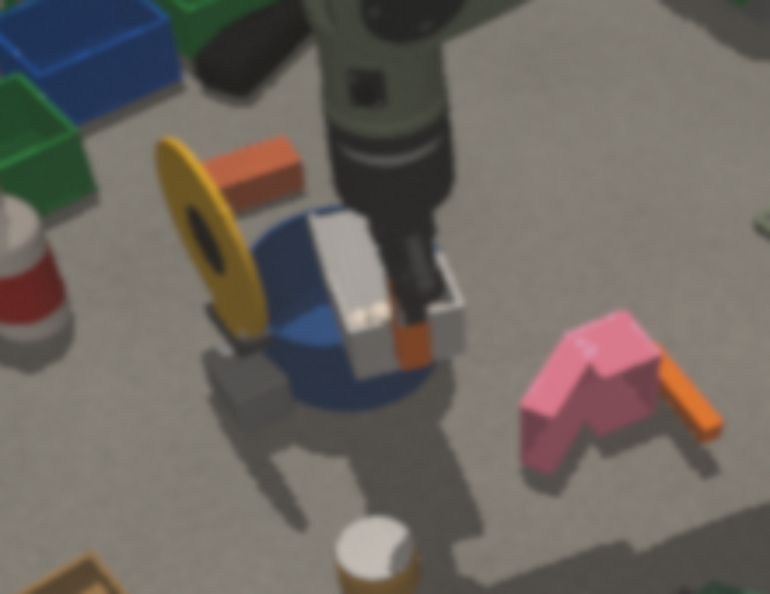

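View pics/t3.png

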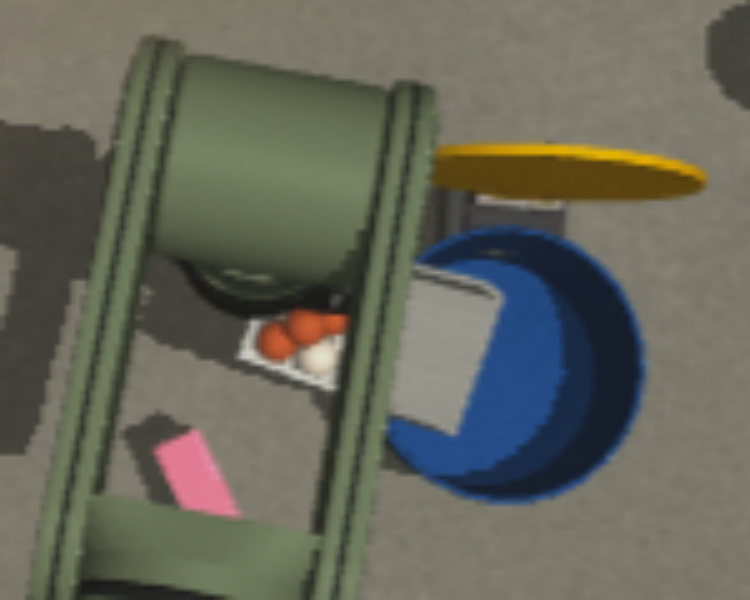

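The views show the cup's lip over the left part of the tub (top crop about (480,350)), with the balls at the back of the cup. I'll start tipping.

Request:
carry_out(targets=[-0.001,-0.005,-0.002,-3.3,-0.1,-0.3,0,-0.002,-0.01,-0.004,-6.7,-0.2,-0.7,0,-0.003,-0.014,-0.006,-10,-0.3,-1,0,-0.004,-0.019,-0.008,-13.4,-0.4,-1.3,0,-0.005,-0.024,-0.01,-16.7,-0.5,-1.7,0])

```text
t: 8.32
tool_pos: [0.5262, -0.0577, 0.2667]
eef_rot: [0.174, 0.976, 0.129, 0.02]
contact_force: [0.3, -0.1, -4.1]
grip_width: 0.0198
```

Run:
```python
from h import *
cupnow();P,T=pose_lip([.487,-.175,.16],-110,30);plan(P,T,N=6,n=6)
```

```text
lip [ 0.485 -0.17   0.19 ] xdir yaw -110.3 tip 15.0 roll -0.1
t 8.32 dist 0.0277 ang 14.99 N 6 goal q [-0.6   0.1   1.71  0.5   1.49 -1.91] F [ 0.3 -0.1 -4.1] w 0.0198
[-0.0, -0.005, -0.001, -2.5, -0.0, -0.1]
[-0.001, -0.009, -0.002, -5.0, -0.0, -0.1]
[-0.001, -0.014, -0.003, -7.5, -0.0, -0.2]
[-0.002, -0.018, -0.003, -10.0, -0.0, -0.2]
[-0.002, -0.023, -0.004, -12.5, -0.0, -0.3]
[-0.003, -0.027, -0.005, -15.0, -0.0, -0.4]
```

Request:
carry_out(targets=[-0.001,-0.005,-0.001,-3,0,-0.1,0,-0.001,-0.011,-0.002,-6,0,-0.2,0,-0.002,-0.016,-0.003,-9,0,-0.3,0,-0.002,-0.022,-0.004,-12,0,-0.3,0,-0.003,-0.027,-0.005,-15,0,-0.4,0])

```text
t: 8.73
tool_pos: [0.519, -0.0838, 0.2646]
eef_rot: [0.166, 0.951, 0.256, 0.042]
contact_force: [-0.5, 0.7, -3.7]
grip_width: 0.0192
```

Run:
```python
from h import *
cupnow();P,T=pose_lip([.487,-.175,.15],-110,42);plan(P,T,N=5)
```

```text
lip [ 0.487 -0.174  0.16 ] xdir yaw -110.0 tip 30.1 roll -0.1
t 8.73 dist 0.0256 ang 11.86 N 5 goal q [-0.74  0.16  1.71  0.66  1.6  -2.06] F [-0.5  0.7 -3.7] w 0.0192
[-0.0, -0.003, -0.004, -2.4, -0.0, -0.0]
[-0.0, -0.007, -0.008, -4.7, -0.1, -0.0]
[-0.0, -0.01, -0.011, -7.1, -0.1, -0.1]
[-0.0, -0.014, -0.015, -9.5, -0.1, -0.1]
[-0.0, -0.017, -0.019, -11.9, -0.2, -0.1]
```

Request:
carry_out(targets=[0,-0.003,-0.004,-2.4,0,0,0,0,-0.007,-0.008,-4.7,0,0,0,0,-0.01,-0.011,-7.1,0,0,0,0,-0.014,-0.015,-9.5,-0.1,-0.1,0,0,-0.017,-0.019,-11.9,-0.2,-0.1,0])

```text
t: 9.15
tool_pos: [0.5105, -0.1064, 0.2724]
eef_rot: [0.161, 0.919, 0.354, 0.06]
contact_force: [1.1, -0.0, -3.1]
grip_width: 0.0189
```

Run:
```python
from h import *
cupnow();P,T=pose_lip([.487,-.175,.148],-110,50);plan(P,T,N=5)
p,d=manip.grab_frame("scene");cv2.imwrite("pics/s4.png",cv2.resize(p[80:230,140:320],None,fx=4,fy=4))
```

```text
lip [ 0.486 -0.174  0.15 ] xdir yaw -110.1 tip 42.1 roll -0.1
t 9.15 dist 0.0193 ang 7.9 N 5 goal q [-0.82  0.21  1.69  0.75  1.69 -2.14] F [ 1.1 -0.  -3.1] w 0.0189
[-0.0, -0.002, -0.003, -1.6, -0.0, -0.0]
[-0.0, -0.003, -0.007, -3.2, -0.0, -0.0]
[-0.0, -0.005, -0.01, -4.7, -0.0, -0.1]
[-0.001, -0.007, -0.014, -6.3, -0.1, -0.1]
[-0.001, -0.009, -0.017, -7.9, -0.1, -0.1]
```

View pics/s4.png

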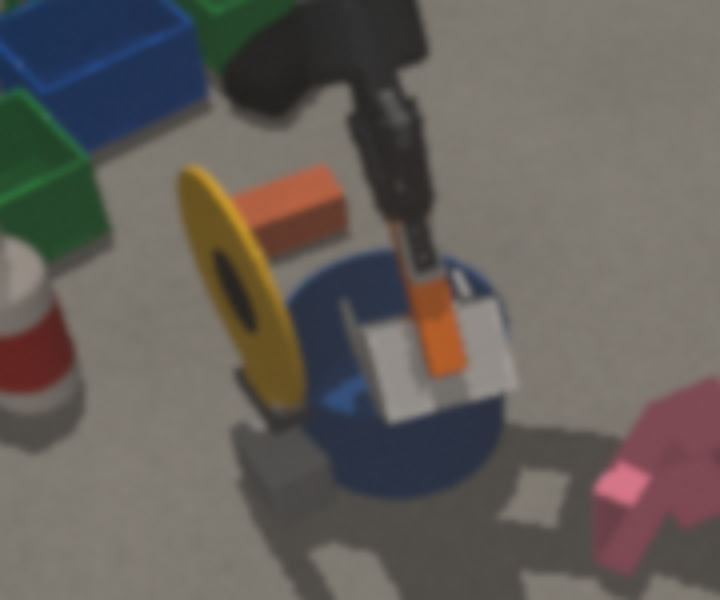

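Request:
carry_out(targets=[0,-0.002,-0.003,-1.6,0,0,0,0,-0.003,-0.007,-3.2,0,0,0,0,-0.005,-0.01,-4.7,0,0,0,0,-0.007,-0.014,-6.3,0,-0.1,0,-0.001,-0.009,-0.017,-7.9,-0.1,-0.1,0])

```text
t: 9.62
tool_pos: [0.5049, -0.1253, 0.2785]
eef_rot: [0.157, 0.892, 0.417, 0.072]
contact_force: [1.0, 0.3, -2.9]
grip_width: 0.0194
```

Run:
```python
from h import *
cupnow();P,T=pose_lip([.487,-.175,.148],-110,57);plan(P,T,N=5)
p,d=manip.grab_frame("top");cv2.imwrite("pics/t5.png",cv2.resize(p[170:270,300:400],None,fx=6,fy=6))
```

```text
lip [ 0.487 -0.176  0.147] xdir yaw -110.2 tip 50.2 roll -0.0
t 9.62 dist 0.0161 ang 6.84 N 5 goal q [-0.89  0.27  1.68  0.82  1.77 -2.19] F [ 1.   0.3 -2.9] w 0.0194
[0.0, -0.001, -0.003, -1.4, 0.0, -0.0]
[0.0, -0.002, -0.006, -2.7, 0.0, -0.1]
[0.0, -0.003, -0.009, -4.1, 0.0, -0.1]
[0.0, -0.004, -0.012, -5.5, 0.1, -0.1]
[0.0, -0.004, -0.015, -6.8, 0.1, -0.2]
```

View pics/t5.png

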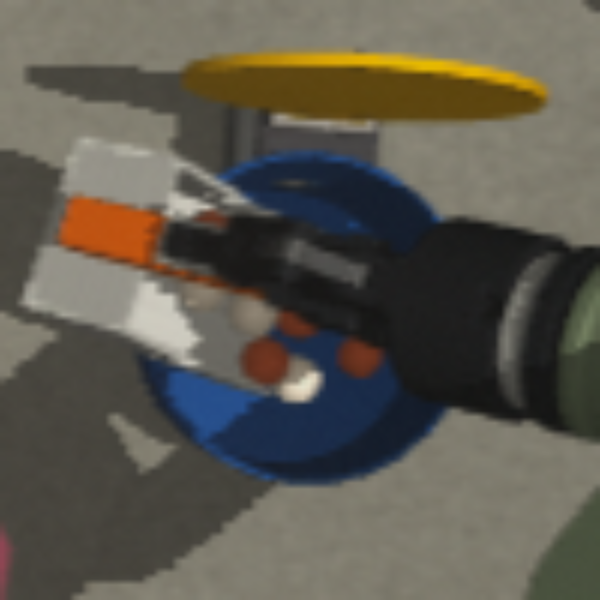

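The balls are rolling out into the tub, seen around (265,360), (300,385) and (360,355). I'll continue to 57° and hold.

Request:
carry_out(targets=[0,-0.001,-0.003,-1.4,0,0,0,0,-0.002,-0.006,-2.7,0,-0.1,0,0,-0.003,-0.009,-4.1,0,-0.1,0,0,-0.004,-0.012,-5.5,0.1,-0.1,0,0,-0.004,-0.015,-6.8,0.1,-0.2,0])

```text
t: 10.08
tool_pos: [0.4999, -0.14, 0.2843]
eef_rot: [0.151, 0.865, 0.471, 0.081]
contact_force: [-0.5, -0.2, -2.3]
grip_width: 0.0193
```

Request:
carry_out(targets=[0,0,-0.002,-1,0,0,0,0,0,-0.002,-1,0,0,0,0,0,-0.002,-1,0,0,0,0,0,-0.002,-1,0,0,0,0,0,-0.002,-1,0,0,0])

```text
t: 10.5
tool_pos: [0.4994, -0.1413, 0.2855]
eef_rot: [0.15, 0.861, 0.478, 0.083]
contact_force: [-0.4, 0.2, -2.5]
grip_width: 0.019
```

Run:
```python
from h import *
cupnow();print(manip.sense()['contact_force'])
p,d=manip.grab_frame("top");cv2.imwrite("pics/t6.png",cv2.resize(p[170:270,300:400],None,fx=6,fy=6))
p,d=manip.grab_frame("scene");cv2.imwrite("pics/s6.png",cv2.resize(p[80:230,140:320],None,fx=4,fy=4))
```

```text
lip [ 0.488 -0.175  0.148] xdir yaw -110.1 tip 58.1 roll -0.0
[-0.36468972  0.21493327 -2.52142596]
```

View pics/t6.png

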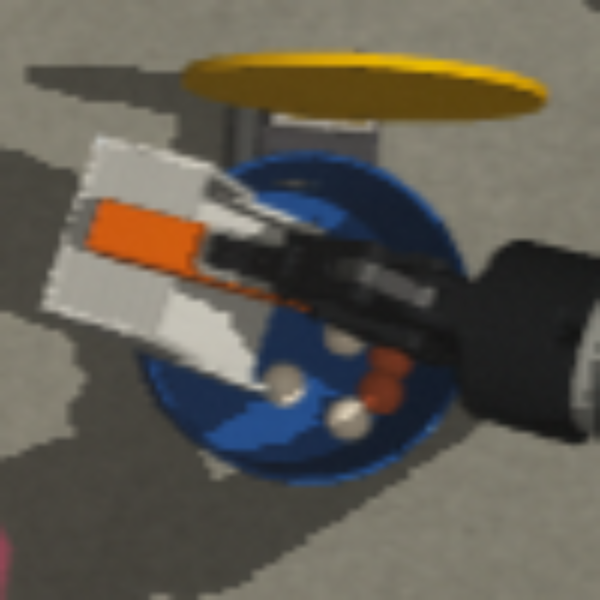

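View pics/s6.png

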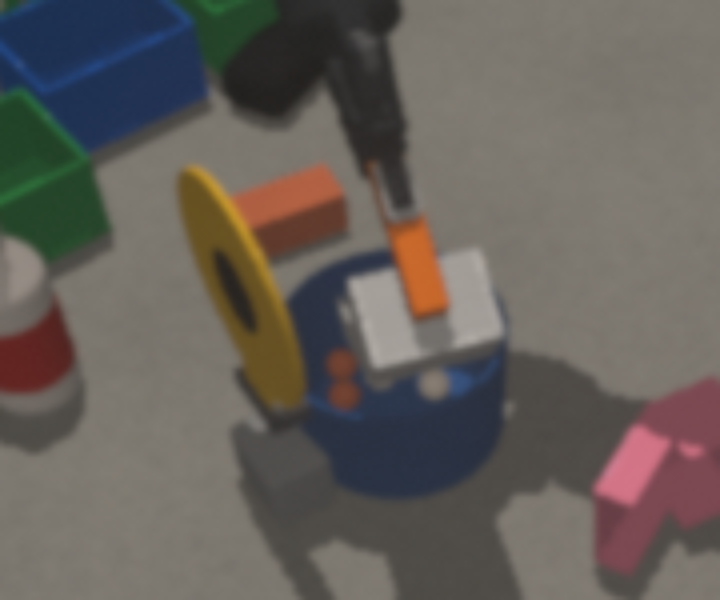

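I can see five balls in the tub; the rest are hidden under the gripper. I'll tip a bit further so the cup is surely empty.

Run:
```python
from h import *
P,T=pose_lip([.487,-.177,.155],-110,67);plan(P,T,N=4)
```

```text
t 10.6 dist 0.0264 ang 8.89 N 4 goal q [-0.96  0.35  1.65  0.92  1.9  -2.24] F [ 0.8  0.7 -2.5] w 0.0195
[0.0, -0.001, -0.007, -2.2, 0.0, -0.0]
[0.0, -0.002, -0.013, -4.4, 0.0, -0.0]
[0.0, -0.003, -0.02, -6.7, 0.0, -0.1]
[0.0, -0.003, -0.026, -8.9, 0.0, -0.1]
```

Request:
carry_out(targets=[0,-0.001,-0.007,-2.2,0,0,0,0,-0.002,-0.013,-4.4,0,0,0,0,-0.003,-0.02,-6.7,0,0,0,0,-0.003,-0.026,-8.9,0,0,0,0,-0.003,-0.026,-8.9,0,0,0])

```text
t: 11.02
tool_pos: [0.4912, -0.1644, 0.2961]
eef_rot: [0.144, 0.821, 0.544, 0.094]
contact_force: [0.5, 1.1, -2.8]
grip_width: 0.0195
```

Request:
carry_out(targets=[0,0,0,0,0,0,0,0,0,0,0,0,0,0,0,0,0,0,0,0,0])

```text
t: 11.27
tool_pos: [0.4913, -0.1641, 0.2963]
eef_rot: [0.144, 0.821, 0.544, 0.094]
contact_force: [-0.1, -0.3, -2.3]
grip_width: 0.0192
```

Run:
```python
from h import *
cupnow();P,T=pose_lip([.487,-.165,.20],-110,30);plan(P,T,N=7)
p,d=manip.grab_frame("top");cv2.imwrite("pics/t7.png",cv2.resize(p[170:270,300:400],None,fx=6,fy=6))
```

```text
lip [ 0.487 -0.177  0.155] xdir yaw -110.3 tip 67.0 roll -0.1
t 11.27 dist 0.0943 ang 37.02 N 7 goal q [-0.62  0.11  1.64  0.5   1.55 -1.9 ] F [-0.1 -0.3 -2.3] w 0.0192
[0.001, 0.006, 0.012, 5.3, 0.0, 0.0]
[0.001, 0.013, 0.024, 10.6, 0.0, 0.0]
[0.002, 0.019, 0.036, 15.9, 0.0, 0.0]
[0.002, 0.025, 0.047, 21.2, 0.0, 0.0]
[0.003, 0.032, 0.059, 26.4, 0.0, 0.0]
```

View pics/t7.png

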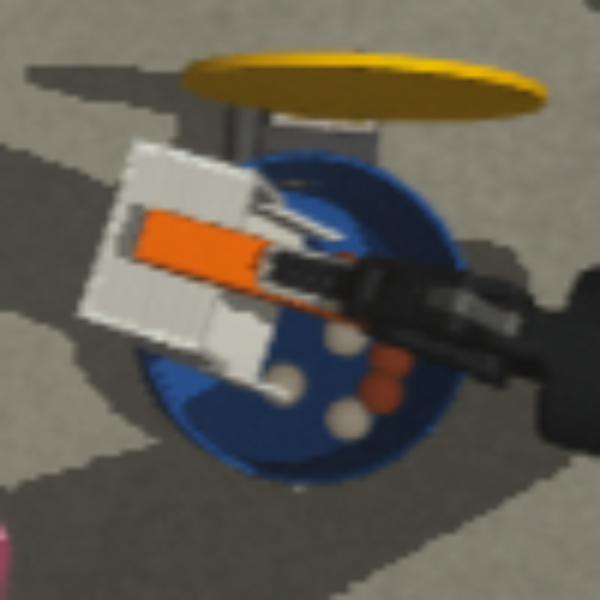

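Request:
carry_out(targets=[0.001,0.006,0.011,5.3,0,0,0,0.001,0.013,0.022,10.6,0,0,0,0.002,0.019,0.033,15.9,0,0,0,0.002,0.025,0.044,21.2,0,0,0,0.003,0.032,0.055,26.5,0,0,0])

```text
t: 11.73
tool_pos: [0.51, -0.103, 0.305]
eef_rot: [0.162, 0.925, 0.339, 0.059]
contact_force: [-0.4, 1.0, -3.2]
grip_width: 0.0194
```

Run:
```python
from h import *
cupnow();P,T=pose_lip([.475,-.13,.24],-118,5);plan(P,T,N=6)
```

```text
lip [ 0.485 -0.175  0.185] xdir yaw -110.0 tip 40.3 roll 0.1
t 11.73 dist 0.0937 ang 36.12 N 6 goal q [-0.26  0.09  1.59  0.09  1.45 -1.35] F [-0.4  1.  -3.2] w 0.0194
[0.001, 0.011, 0.011, 5.9, -0.5, 1.3]
[0.002, 0.021, 0.023, 11.7, -1.0, 2.5]
[0.003, 0.032, 0.034, 17.6, -1.5, 3.8]
[0.004, 0.043, 0.045, 23.5, -2.0, 5.1]
[0.005, 0.053, 0.057, 29.3, -2.5, 6.4]
```

Request:
carry_out(targets=[0.001,0.011,0.011,5.9,-0.5,1.3,0,0.002,0.021,0.022,11.7,-1,2.5,0,0.003,0.032,0.033,17.6,-1.5,3.8,0,0.004,0.043,0.044,23.5,-2,5,0,0.005,0.053,0.055,29.3,-2.5,6.4,0])

```text
t: 12.15
tool_pos: [0.5309, -0.0283, 0.2989]
eef_rot: [0.23, 0.969, 0.091, 0.018]
contact_force: [-0.0, 0.7, -2.9]
grip_width: 0.0194
```

Run:
```python
from h import *
cupnow();plan([.50,.03,.29],cupR(212,-10)*REL2,N=6)
p,d=manip.grab_frame("top");cv2.imwrite("pics/t8.png",cv2.resize(p[160:270,240:400],None,fx=5,fy=5))
p,d=manip.grab_frame("scene");cv2.imwrite("pics/s8.png",cv2.resize(p[80:230,140:320],None,fx=4,fy=4))
```

```text
lip [ 0.475 -0.14   0.232] xdir yaw -116.8 tip 10.7 roll -0.1
t 12.15 dist 0.0666 ang 37.29 N 6 goal q [-0.06  0.12  1.57 -0.1   1.6  -0.62] F [-0.   0.7 -2.9] w 0.0194
[0.009, 0.006, 0.003, 3.3, -0.0, 5.2]
[0.018, 0.012, 0.005, 6.7, -0.1, 10.5]
[0.027, 0.018, 0.008, 10.0, -0.1, 15.7]
[0.036, 0.024, 0.011, 13.4, -0.2, 21.0]
[0.045, 0.03, 0.013, 16.7, -0.2, 26.2]
```

View pics/t8.png

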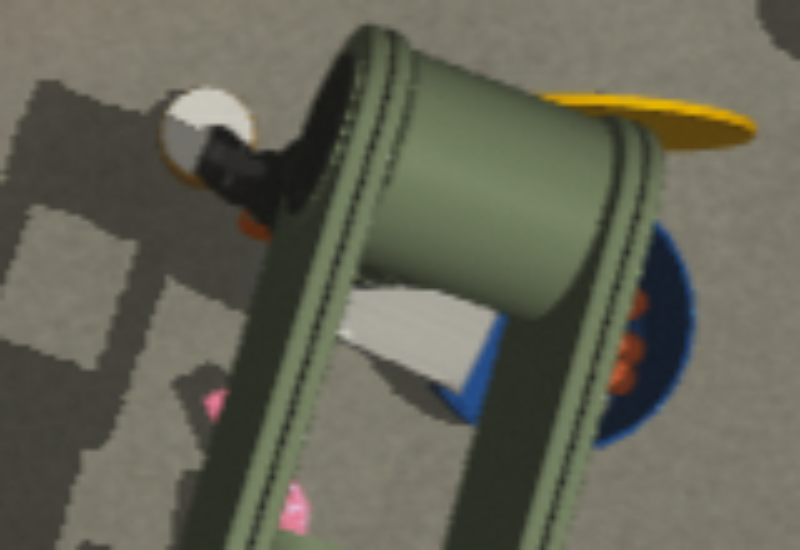

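View pics/s8.png

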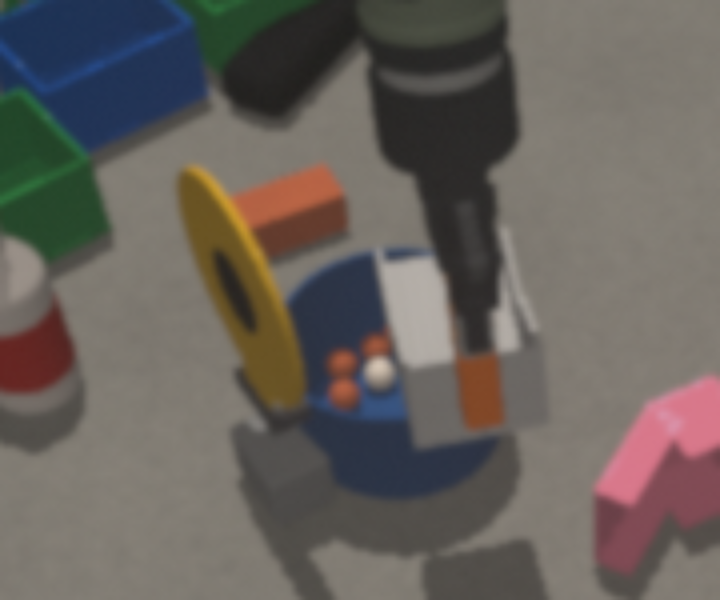

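Request:
carry_out(targets=[0.009,0.006,0.003,3.3,0,5.2,0,0.018,0.012,0.005,6.7,0,10.5,0,0.027,0.018,0.008,10,0,15.7,0,0.036,0.024,0.011,13.4,0,21,0,0.045,0.03,0.013,16.7,0,26.2,0])

```text
t: 12.67
tool_pos: [0.504, 0.0259, 0.2922]
eef_rot: [0.44, 0.896, -0.045, -0.038]
contact_force: [-0.1, -0.3, -3.1]
grip_width: 0.0191
```

Run:
```python
from h import *
cupnow();plan([.485,.07,.29],cupR(185,-15)*REL2,N=6)
p,d=manip.grab_frame("scene");cv2.imwrite("pics/s9.png",cv2.resize(p[80:280,140:350],None,fx=3.5,fy=3))
p,d=manip.grab_frame("top");cv2.imwrite("pics/t9.png",cv2.resize(p[160:270,240:400],None,fx=5,fy=5))
```

```text
lip [ 0.393 -0.059  0.265] xdir yaw -142.3 tip -6.6 roll -1.3
t 12.67 dist 0.0481 ang 33.48 N 6 goal q [-0.02  0.16  1.52 -0.02  1.71 -0.11] F [-0.1 -0.3 -3.1] w 0.0191
[0.008, 0.002, 0.0, 1.3, 0.8, 5.4]
[0.016, 0.004, 0.001, 2.6, 1.6, 10.7]
[0.023, 0.006, 0.001, 3.8, 2.4, 16.1]
[0.031, 0.008, 0.001, 5.1, 3.2, 21.5]
[0.039, 0.01, 0.002, 6.4, 4.0, 26.9]
```

View pics/s9.png

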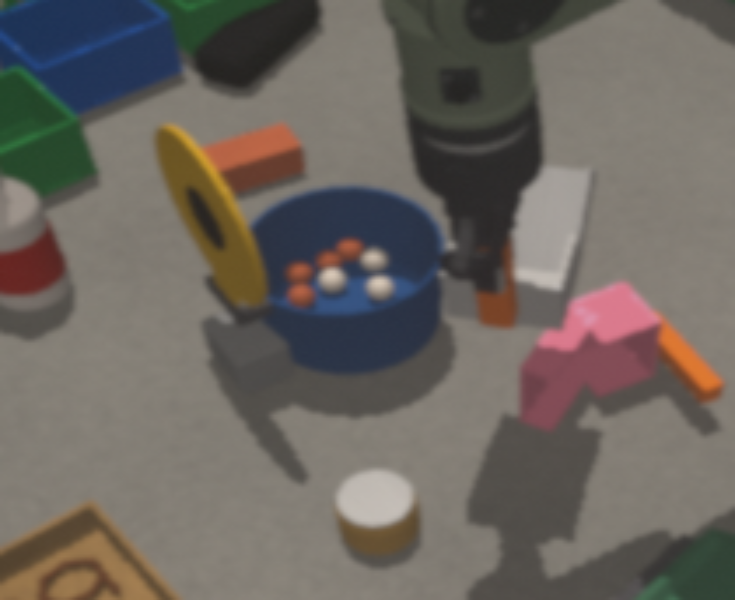

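View pics/t9.png

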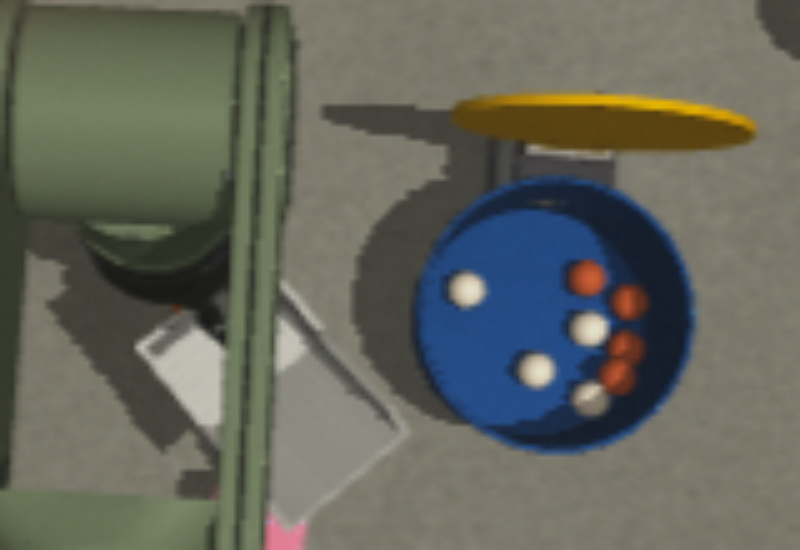

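All eight balls are in the tub: four white at (465,290), (588,328), (537,370), (590,398) and four terracotta at (587,278), (628,300), (625,347), (617,377). The cup is empty, so I'm returning it.

Request:
carry_out(targets=[0.008,0.002,0,1.3,0.8,5.4,0,0.016,0.004,0.001,2.6,1.6,10.8,0,0.024,0.006,0.001,3.8,2.4,16.2,0,0.031,0.008,0.001,5.1,3.2,21.6,0,0.039,0.01,0.002,6.4,4,27,0])

```text
t: 13.18
tool_pos: [0.488, 0.0638, 0.2897]
eef_rot: [0.634, 0.764, -0.086, -0.083]
contact_force: [-0.6, 1.4, -2.1]
grip_width: 0.0193
```

Run:
```python
from h import *
cupnow();plan([.475,.105,.285],cupR(155,-18)*REL2,N=6)
```

```text
lip [0.349 0.038 0.28 ] xdir yaw -169.3 tip -13.6 roll -0.7
t 13.18 dist 0.0435 ang 35.72 N 6 goal q [-0.03  0.16  1.55  0.13  1.72  0.4 ] F [-0.6  1.4 -2.1] w 0.0193
[0.007, -0.001, 0.001, 0.6, 1.5, 5.7]
[0.014, -0.001, 0.002, 1.3, 3.0, 11.4]
[0.021, -0.002, 0.003, 1.9, 4.5, 17.2]
[0.029, -0.003, 0.004, 2.6, 6.0, 22.9]
[0.036, -0.003, 0.006, 3.2, 7.5, 28.6]
```

Request:
carry_out(targets=[0.007,-0.001,0.001,0.6,1.5,5.8,0,0.014,-0.001,0.002,1.3,3,11.6,0,0.021,-0.002,0.003,1.9,4.5,17.4,0,0.029,-0.003,0.004,2.6,6,23.2,0,0.036,-0.003,0.006,3.2,7.5,29,0])

```text
t: 13.6
tool_pos: [0.4774, 0.0981, 0.2855]
eef_rot: [0.808, 0.57, -0.082, -0.126]
contact_force: [0.1, 0.5, -1.9]
grip_width: 0.0194
```

Run:
```python
from h import *
cupnow();plan([.485,.12,.27],cupR(128,-25)*REL2,N=6)
```

```text
lip [0.343 0.146 0.285] xdir yaw 160.4 tip -17.3 roll -0.4
t 13.6 dist 0.0279 ang 33.16 N 6 goal q [-0.11  0.17  1.59  0.31  1.68  0.78] F [ 0.1  0.5 -1.9] w 0.0194
[0.004, 0.001, 0.003, 1.2, 1.9, 5.1]
[0.008, 0.001, 0.005, 2.4, 3.8, 10.1]
[0.011, 0.002, 0.008, 3.6, 5.7, 15.2]
[0.015, 0.003, 0.01, 4.9, 7.6, 20.2]
[0.019, 0.004, 0.013, 6.1, 9.5, 25.3]
```

Request:
carry_out(targets=[0.004,0.001,0.003,1.3,2.1,5.6,0,0.008,0.001,0.006,2.6,4.2,11.2,0,0.012,0.002,0.009,3.9,6.3,16.8,0,0.016,0.003,0.012,5.2,8.4,22.4,0,0.02,0.004,0.014,6.5,10.4,28,0])

```text
t: 14.02
tool_pos: [0.4843, 0.1163, 0.2709]
eef_rot: [0.918, 0.337, -0.068, -0.199]
contact_force: [0.5, 0.1, -2.4]
grip_width: 0.0192
```

Run:
```python
from h import *
cupnow();plan(PR-RR_.apply([0,0,.09]),RR_,N=7)
```

```text
lip [0.393 0.224 0.288] xdir yaw 130.3 tip -24.3 roll -0.3
t 14.02 dist 0.0842 ang 30.58 N 7 goal q [-0.22  0.17  1.8   0.49  1.41  1.04] F [ 0.5  0.1 -2.4] w 0.0192
[0.001, 0.006, 0.01, 0.8, 1.9, 3.8]
[0.003, 0.012, 0.021, 1.5, 3.9, 7.7]
[0.004, 0.018, 0.031, 2.3, 5.8, 11.5]
[0.005, 0.025, 0.041, 3.1, 7.7, 15.4]
[0.007, 0.031, 0.051, 3.9, 9.6, 19.2]
```

Request:
carry_out(targets=[0.002,0.007,0.006,1,2.4,4.8,0,0.003,0.014,0.012,2,4.8,9.6,0,0.005,0.021,0.018,2.9,7.2,14.4,0,0.006,0.028,0.025,3.9,9.6,19.2,0,0.008,0.036,0.03,4.9,12,24,0])

```text
t: 14.43
tool_pos: [0.504, 0.1048, 0.2284]
eef_rot: [0.961, 0.111, -0.025, -0.254]
contact_force: [0.5, -0.1, -3.7]
grip_width: 0.0191
```

Run:
```python
from h import *
cupnow();plan(PR-RR_.apply([0,0,.06]),RR_,N=4)
```

```text
lip [0.472 0.24  0.258] xdir yaw 103.3 tip -29.5 roll -0.2
t 14.43 dist 0.0717 ang 3.05 N 4 goal q [-0.2   0.21  1.82  0.5   1.35  1.02] F [ 0.5 -0.1 -3.7] w 0.0191
[-0.001, 0.002, 0.018, 0.1, 0.3, 0.7]
[-0.002, 0.005, 0.036, 0.2, 0.7, 1.4]
[-0.002, 0.007, 0.053, 0.4, 1.0, 2.0]
[-0.003, 0.009, 0.071, 0.5, 1.3, 2.7]
```

Request:
carry_out(targets=[-0.001,0.003,0.015,0.2,0.5,1,0,-0.002,0.006,0.032,0.4,0.9,1.8,0,-0.003,0.009,0.05,0.5,1.3,2.7,0,-0.003,0.009,0.065,0.5,1.3,2.7,0,-0.003,0.009,0.07,0.5,1.3,2.7,0])

```text
t: 14.85
tool_pos: [0.4938, 0.1298, 0.161]
eef_rot: [0.962, 0.086, -0.022, -0.259]
contact_force: [-0.3, -0.3, -2.2]
grip_width: 0.0194
```

Run:
```python
from h import *
cupnow();plan(PR-RR_.apply([0,0,.02]),RR_,N=4)
s=manip.sense();Rt=R.from_quat(s['eef_rot']);C=Rt*REL2.inv();
o=s['tool_pos']+Rt.apply(RR_.inv().apply(OC-PR))
p,d=manip.grab_frame("scene")
q=p.copy()
for P in [(-44,42,58),(-44,-42,58),(81.4,42,54),(81.4,-42,54)]:
    u=proj("scene",o+C.apply(np.array(P)/1e3));print(P,u.round(1));
    cv2.circle(q,(int(round(u[0])),int(round(u[1]))),1,(0,255,255),-1)
cv2.imwrite("pics/s10.png",cv2.resize(q[190:320,270:420],None,fx=5,fy=4.6,interpolation=cv2.INTER_CUBIC))
```

```text
lip [0.469 0.266 0.192] xdir yaw 100.1 tip -30.1 roll 0.1
t 14.85 dist 0.0393 ang 0.17 N 4 goal q [-0.16  0.27  1.83  0.52  1.27  1.02] F [-0.3 -0.3 -2.2] w 0.0194
[0.0, -0.0, 0.01, -0.0, 0.0, -0.0]
[0.001, -0.0, 0.02, -0.1, 0.1, -0.0]
[0.001, -0.0, 0.029, -0.1, 0.1, -0.0]
[0.002, -0.0, 0.039, -0.1, 0.1, -0.0]
(-44, 42, 58) [330.9 228.7]
(-44, -42, 58) [309.9 251.1]
(81.4, 42, 54) [372.6 240. ]
(81.4, -42, 54) [351.3 265.2]
```

View pics/s10.png

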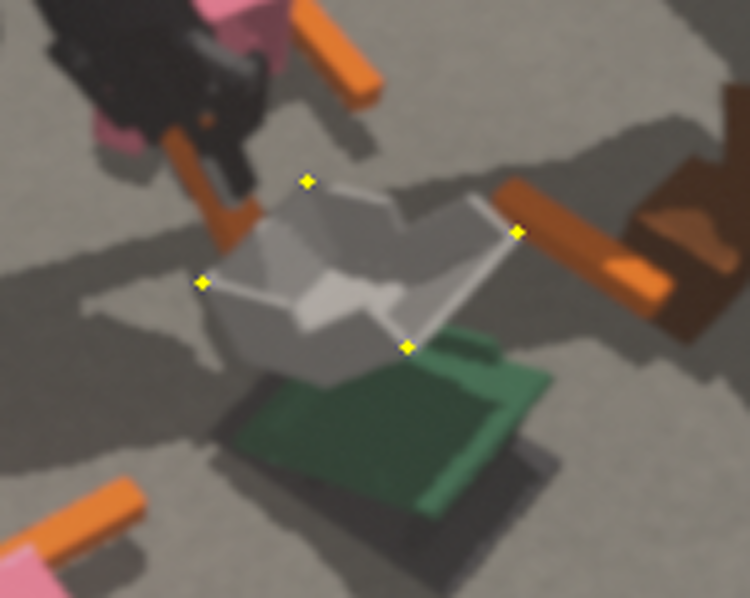

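The predicted corners match the image, so the cup hasn't slipped in the grip. I'll lower it in.

Request:
carry_out(targets=[0,-0.001,0.01,0,0,0,0,0.001,-0.001,0.02,0,0,0,0,0.001,-0.001,0.03,0,0,0,0,0.001,-0.001,0.036,0,0,0,0,0.001,-0.001,0.036,0,0,0,0])

```text
t: 15.32
tool_pos: [0.4903, 0.1497, 0.1292]
eef_rot: [0.962, 0.086, -0.023, -0.259]
contact_force: [0.4, -0.5, -2.7]
grip_width: 0.0194
```

Run:
```python
from h import *
cupnow();plan(PR,RR_,N=1)
```

```text
lip [0.465 0.286 0.16 ] xdir yaw 100.1 tip -30.2 roll 0.3
t 15.32 dist 0.0217 ang 0.36 N 1 goal q [-0.15  0.3   1.84  0.53  1.23  1.01] F [ 0.4 -0.5 -2.7] w 0.0194
[0.002, 0.001, 0.022, -0.2, 0.3, -0.0]
```

Request:
carry_out(targets=[0.001,0,0.005,-0.1,0.2,0,0,0.002,0,0.011,-0.2,0.3,0,0,0.002,0,0.016,-0.2,0.3,0,0,0.002,0,0.02,-0.2,0.3,0,0,0.002,0,0.021,-0.2,0.3,0,0])

```text
t: 15.73
tool_pos: [0.4901, 0.1607, 0.1105]
eef_rot: [0.962, 0.086, -0.021, -0.258]
contact_force: [-0.4, -3.8, 1.7]
grip_width: 0.0194
```

Run:
```python
from h import *
cupnow();plan(PR,RR_,N=1);print(manip.sense()['moment'])
```

```text
lip [0.465 0.297 0.141] xdir yaw 100.1 tip -30.0 roll 0.1
t 15.73 dist 0.0011 ang 0.08 N 1 goal q [-0.14  0.31  1.83  0.53  1.23  1.01] F [-0.4 -3.8  1.7] w 0.0194
[0.0, 0.001, 0.0, 0.0, 0.1, -0.0]
[-0.53108755  0.03792976  0.19922823]
```

It is seated and contact is felt. Now I'll release.

Request:
carry_out(targets=[0,0,0,0,0,0,30,0,0,0,0,0,0,60,0,0,0,0,0,0,80,0,0,0,0,0,0,100,0,0,0,0,0,0,100])

```text
t: 16.15
tool_pos: [0.4904, 0.1606, 0.1109]
eef_rot: [0.962, 0.086, -0.021, -0.258]
contact_force: [-0.7, 0.8, 0.0]
grip_width: 0.0731
```

Request:
carry_out(targets=[0,0,0,0,0,0,100,0,0,0,0,0,0,100,0,0,0,0,0,0,100])

```text
t: 16.4
tool_pos: [0.4905, 0.1606, 0.111]
eef_rot: [0.962, 0.086, -0.021, -0.258]
contact_force: [-0.4, 0.3, 0.1]
grip_width: 0.0857
```

Run:
```python
from h import *
plan(PR,RR_,N=1)
p,d=manip.grab_frame("scene");cv2.imwrite("pics/s11.png",cv2.resize(p[190:320,270:420],None,fx=5,fy=4.6,interpolation=cv2.INTER_CUBIC))
```

```text
t 16.4 dist 0.0013 ang 0.03 N 1 goal q [-0.14  0.31  1.83  0.53  1.23  1.01] F [-0.4  0.3  0.1] w 0.0857
[-0.0, 0.001, 0.001, 0.0, 0.0, -0.0]
```

View pics/s11.png

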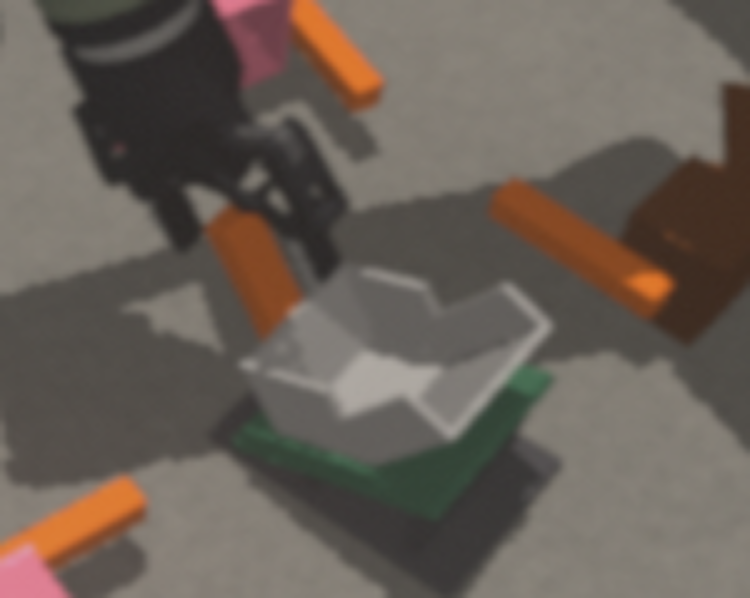

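The cup is seated in the stand, empty and released. I'll retreat along the handle.

Request:
carry_out(targets=[0,0,-0.015,0,0,0,100,0,0,-0.04,0,0,0,100,0,0,-0.07,0,0,0,100,0,0,-0.1,0,0,0,100,0,0,-0.13,0,0,0,100])

```text
t: 16.87
tool_pos: [0.501, 0.0961, 0.2245]
eef_rot: [0.962, 0.086, -0.021, -0.258]
contact_force: [1.1, 0.3, 0.2]
grip_width: 0.0855
```

```bash
cat >> h.py <<'E'
TY=np.radians(-6.3);TX=np.array([np.cos(TY),np.sin(TY),0]);HG=TUB+.097*TX+np.array([0,0,.001])
def lidpt(ang,r):  # point on outer face
    a=ang; u=-TX*np.cos(a)+np.array([0,0,1])*np.sin(a); n=TX*np.sin(a)+np.array([0,0,1])*np.cos(a)
    return HG+r*u+.009*n, u, n
def down(yaw,tilt=0): # tool z down, tool x pointing along yaw(deg); tilt leans the fingers towards +that way
    x=R.from_euler('z',yaw,degrees=True).apply([1,0,0]);z=np.array([0,0,-1.]);T=R.from_matrix(np.c_[x,np.cross(z,x),z])
    return T
E
python3 - <<'E'
from h import *
q=manip.sense()['q'];print(q.round(2),HG)
for yaw in (-96,-6,84,174):
  for tilt in (0,20,40):
    # rotate the tool so that fingers point towards -TX by tilt
    ax=np.cross([0,0,-1],-TX);T=R.from_rotvec(np.radians(tilt)*ax)*down(yaw)
    o=[]
    for P in [HG+.08*TX+[0,0,.25],HG+.05*TX+[0,0,.16], lidpt(.8,.16)[0]-T.apply([0,0,.017]),lidpt(0,.16)[0]-T.apply([0,0,.017])]:
        b=ikm(P,T,q);o.append(b and (b[1].round(2).tolist(),np.minimum(b[1]-LO,HI-b[1]).min().round(2)))
    print(yaw,tilt,o)
E
```

```text
[-0.26  0.17  1.72  0.47  1.49  1.04] [ 0.58141421 -0.20614423  0.115     ]
-96 0 [([-0.44, 0.51, 0.91, 0.0, 1.72, 2.81], np.float64(0.01)), ([-0.45, 0.42, 1.22, 0.0, 1.5, 2.79], np.float64(0.03)), ([-0.56, 0.06, 1.69, 0.0, 1.39, 2.69], np.float64(0.13)), ([-0.61, 0.02, 1.98, 0.0, 1.14, 2.64], np.float64(0.18))]
-96 20 [([-0.4, 0.85, 0.4, -0.12, 2.21, 2.79], np.float64(0.03)), ([-0.41, 0.68, 0.87, -0.11, 1.92, 2.82], np.float64(0.0)), ([-0.48, 0.3, 1.45, -0.13, 1.71, 2.77], np.float64(0.05)), ([-0.52, 0.26, 1.74, -0.14, 1.46, 2.76], np.float64(0.06))]
-96 40 [None, ([-0.38, 0.99, 0.47, -0.24, 2.35, 2.75], np.float64(0.07)), ([-0.44, 0.54, 1.24, -0.23, 2.03, 2.78], np.float64(0.04)), ([-0.46, 0.51, 1.53, -0.23, 1.77, 2.82], np.float64(0.0))]
-6 0 [([-0.44, 0.51, 0.91, 0.0, 1.72, 1.24], np.float64(0.68)), ([-0.45, 0.42, 1.22, 0.0, 1.5, 1.22], np.float64(0.99)), ([-0.56, 0.06, 1.69, 0.0, 1.39, 1.12], np.float64(0.77)), ([-0.61, 0.02, 1.98, -0.0, 1.14, 1.07], np.float64(0.48))]
-6 20 [([-0.4, 0.85, 0.4, -0.12, 2.21, 1.22], np.float64(0.17)), ([-0.41, 0.68, 0.87, -0.11, 1.92, 1.24], np.fl
[... 995 characters left out ...]
loat64(0.86))]
174 0 [([-0.44, 0.51, 0.91, 0.0, 1.72, -1.91], np.float64(0.68)), ([-0.45, 0.42, 1.22, 0.0, 1.5, -1.92], np.float64(0.9)), ([-0.56, 0.06, 1.69, -0.0, 1.39, -2.02], np.float64(0.77)), ([-0.61, 0.02, 1.98, -0.0, 1.14, -2.07], np.float64(0.48))]
174 20 [([-0.4, 0.85, 0.4, -0.12, 2.21, -1.92], np.float64(0.17)), ([-0.41, 0.68, 0.87, -0.11, 1.92, -1.9], np.float64(0.64)), ([-0.48, 0.3, 1.45, -0.13, 1.71, -1.95], np.float64(0.87)), ([-0.52, 0.26, 1.74, -0.14, 1.46, -1.95], np.float64(0.72))]
174 40 [None, ([-0.38, 0.99, 0.47, -0.24, 2.35, -1.96], np.float64(0.24)), ([-0.44, 0.54, 1.24, -0.23, 2.03, -1.93], np.float64(0.6)), ([-0.46, 0.51, 1.53, -0.23, 1.77, -1.9], np.float64(0.86))]
```

Run:
```python
from h import *
TD=down(-6.3)
print(HG+.055*TX)
plan([.58,-.02,.37],TD,N=7)
p,d=manip.grab_frame("top");cv2.imwrite("pics/t12.png",p)
```

```text
[ 0.63608207 -0.21217962  0.115     ]
t 16.87 dist 0.2022 ang 34.15 N 7 goal q [-0.2   0.24  1.26  0.    1.64  1.48] F [1.1 0.3 0.2] w 0.0855
[0.008, 0.005, -0.027, -4.3, 0.6, 2.3]
[0.017, 0.011, -0.054, -8.5, 1.2, 4.6]
[0.025, 0.016, -0.081, -12.8, 1.8, 6.9]
[0.033, 0.022, -0.109, -17.1, 2.3, 9.2]
[0.041, 0.027, -0.136, -21.3, 2.9, 11.5]
```

Request:
carry_out(targets=[0.008,0.005,-0.027,-4.3,0.6,2.3,50,0.017,0.011,-0.054,-8.5,1.2,4.6,0,0.025,0.016,-0.081,-12.8,1.8,6.9,0,0.033,0.022,-0.109,-17.1,2.3,9.2,0,0.041,0.027,-0.136,-21.3,2.9,11.5,0])

```text
t: 17.33
tool_pos: [0.5604, 0.0098, 0.337]
eef_rot: [0.997, -0.017, 0.0, -0.072]
contact_force: [0.5, -0.1, 1.6]
grip_width: 0.0256
```

Run:
```python
from h import *
TD=down(-6.3)
plan([.636,-.15,.37],TD,N=6)
```

```text
t 17.33 dist 0.1798 ang 9.3 N 6 goal q [-0.37  0.36  1.1   0.    1.68  1.31] F [ 0.5 -0.1  1.6] w 0.0256
[0.013, 0.025, -0.009, -1.4, 0.1, 0.7]
[0.027, 0.05, -0.018, -2.7, 0.1, 1.5]
[0.04, 0.075, -0.028, -4.1, 0.2, 2.2]
[0.054, 0.101, -0.037, -5.5, 0.3, 2.9]
[0.067, 0.126, -0.046, -6.8, 0.4, 3.6]
```

Request:
carry_out(targets=[0.015,0.025,-0.009,-1.4,0,0.7,0,0.03,0.05,-0.018,-2.8,0.1,1.5,0,0.044,0.076,-0.028,-4.2,0.2,2.2,0,0.058,0.102,-0.037,-5.6,0.3,2.9,0,0.072,0.127,-0.046,-7,0.4,3.6,0])

```text
t: 17.75
tool_pos: [0.6285, -0.126, 0.3642]
eef_rot: [0.999, -0.048, 0.0, -0.01]
contact_force: [0.3, 0.7, -0.5]
grip_width: 0.0002
```

Run:
```python
from h import *
TD=down(-6.3)
plan([.636,-.212,.36],TD,N=4)
```

```text
t 17.75 dist 0.0864 ang 1.37 N 4 goal q [-0.46  0.36  1.12  0.    1.66  1.23] F [ 0.3  0.7 -0.5] w 0.0002
[0.004, 0.021, 0.001, -0.3, 0.0, 0.2]
[0.008, 0.042, 0.001, -0.6, 0.0, 0.4]
[0.012, 0.064, 0.002, -0.9, 0.0, 0.6]
[0.016, 0.085, 0.002, -1.1, 0.1, 0.7]
```

Request:
carry_out(targets=[0.004,0.021,0,-0.3,0,0.2,0,0.008,0.042,0,-0.6,0,0.4,0,0.012,0.064,0,-0.9,0,0.6,0,0.016,0.085,0.002,-1.1,0,0.7,0,0.016,0.085,0.03,-1.1,0,0.7,0])

```text
t: 18.17
tool_pos: [0.6386, -0.2168, 0.338]
eef_rot: [0.998, -0.057, 0.005, 0.003]
contact_force: [1.2, -0.1, 1.6]
grip_width: 0.0004
```

Run:
```python
from h import *
TD=down(-6.3)
plan([.636,-.212,.285],TD,N=3)
p,d=manip.grab_frame("scene");cv2.imwrite("pics/s13.png",cv2.resize(p[60:240,110:330],None,fx=3.5,fy=3.3))
```

```text
t 18.17 dist 0.0533 ang 0.7 N 3 goal q [-0.45  0.36  1.27 -0.    1.51  1.23] F [ 1.2 -0.1  1.6] w 0.0004
[-0.001, -0.002, 0.018, 0.1, -0.2, -0.1]
[-0.002, -0.003, 0.035, 0.2, -0.4, -0.1]
[-0.004, -0.005, 0.053, 0.3, -0.6, -0.2]
```

View pics/s13.png

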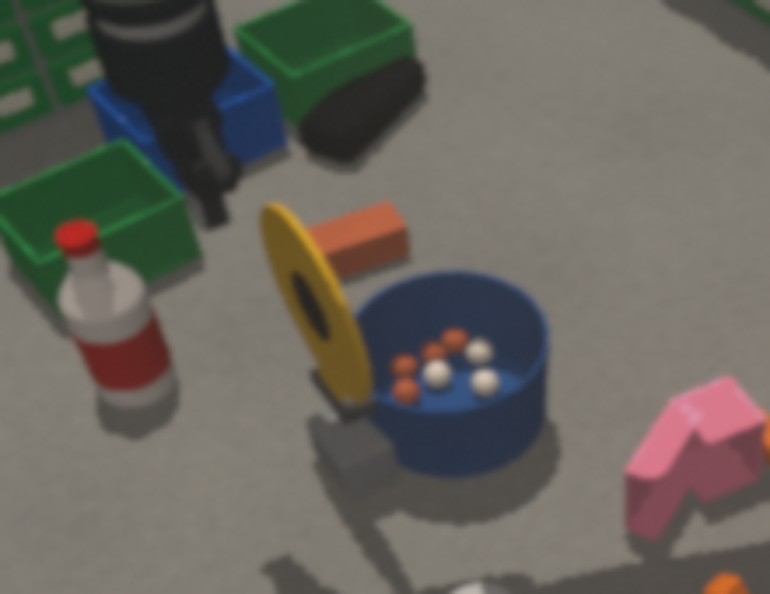

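The closed fingers, at about (215,215), are above and behind the lid. I'll go down behind it and push.

Request:
carry_out(targets=[-0.001,-0.002,0.018,0,-0.2,0,0,-0.002,-0.003,0.036,0.1,-0.4,-0.1,0,-0.003,-0.004,0.056,0.2,-0.5,-0.2,0,-0.003,-0.004,0.056,0.2,-0.5,-0.2,0])

```text
t: 18.55
tool_pos: [0.6295, -0.2065, 0.2652]
eef_rot: [0.998, -0.054, -0.012, -0.006]
contact_force: [-0.7, 0.1, -1.4]
grip_width: 0.0001
```

```bash
cat > push.py <<'E'
from h import *
import sys
TD=down(-6.3)
s=manip.sense();Rt=R.from_quat(s['eef_rot']);print(s['t'],s['tool_pos'].round(4),s['contact_force'].round(1))
for a in map(float,sys.argv[1:]):
    u=lidpt(a,.15)[0]+TX*.010*np.sin(a)+np.array([0,0,.017])
    print(a,u.round(3),Rt.inv().apply(u-s['tool_pos']).round(3),np.degrees((Rt.inv()*TD).as_rotvec()).round(1))
E
python3 push.py 1.57 1.45 1.3 1.15 1.0
```

```text
18.55 [ 0.6295 -0.2065  0.2652] [-0.7  0.1 -1.4]
1.57 [ 0.6   -0.208  0.282] [-0.029  0.005 -0.016] [-0.6  1.4  0.1]
1.45 [ 0.582 -0.206  0.282] [-0.047  0.005 -0.016] [-0.6  1.4  0.1]
1.3 [ 0.56  -0.204  0.279] [-0.07   0.005 -0.012] [-0.6  1.4  0.1]
1.15 [ 0.538 -0.201  0.273] [-0.092  0.005 -0.005] [-0.6  1.4  0.1]
1.0 [ 0.517 -0.199  0.263] [-0.113  0.005  0.005] [-0.6  1.4  0.1]
```

Request:
carry_out(targets=[-0.005,0.005,-0.014,-0.6,1.4,0,0,-0.016,0.005,-0.016,-0.6,1.4,0,0,-0.03,0.005,-0.016,-0.6,1.4,0,0,-0.047,0.005,-0.016,-0.6,1.4,0,0,-0.065,0.005,-0.013,-0.6,1.4,0,0])

```text
t: 18.97
tool_pos: [0.5656, -0.2044, 0.2819]
eef_rot: [0.999, -0.053, 0.002, 0.0]
contact_force: [1.2, -0.1, 0.4]
grip_width: 0.0003
```

```bash
python3 push.py 1.2 1.1 1.0 0.9 0.8
```

```text
18.9667 [ 0.5656 -0.2044  0.2819] [ 1.2 -0.1  0.4]
1.2 [ 0.545 -0.202  0.275] [-0.021 -0.     0.007] [ 0.  -0.2  0.2]
1.1 [ 0.531 -0.201  0.27 ] [-0.035 -0.     0.012] [ 0.  -0.2  0.2]
1.0 [ 0.517 -0.199  0.263] [-0.049 -0.     0.019] [ 0.  -0.2  0.2]
0.9 [ 0.504 -0.198  0.255] [-0.063 -0.     0.027] [ 0.  -0.2  0.2]
0.8 [ 0.491 -0.196  0.246] [-0.075 -0.     0.036] [ 0.  -0.2  0.2]
```

Request:
carry_out(targets=[-0.021,0,0.007,0,0,0,0,-0.035,0,0.012,0,0,0,0,-0.049,0,0.019,0,0,0,0,-0.063,0,0.027,0,0,0,0,-0.075,0,0.036,0,0,0,0])

```text
t: 19.38
tool_pos: [0.4915, -0.1963, 0.2474]
eef_rot: [0.999, -0.053, 0.004, 0.001]
contact_force: [1.4, -0.4, 0.1]
grip_width: 0.0
```

```bash
python3 push.py 0.7 0.6 0.5 0.42 0.35
python3 -c "
from h import *
p,d=manip.grab_frame('scene');cv2.imwrite('pics/s14.png',cv2.resize(p[60:240,110:330],None,fx=3.5,fy=3.3))"
```

```text
19.3833 [ 0.4915 -0.1963  0.2474] [ 1.4 -0.4  0.1]
0.7 [ 0.48  -0.195  0.236] [-0.012 -0.     0.012] [ 0.1 -0.4  0.2]
0.6 [ 0.469 -0.194  0.224] [-0.023 -0.     0.023] [ 0.1 -0.4  0.2]
0.5 [ 0.46  -0.193  0.212] [-0.032 -0.     0.035] [ 0.1 -0.4  0.2]
0.42 [ 0.453 -0.192  0.201] [-0.039 -0.     0.046] [ 0.1 -0.4  0.2]
0.35 [ 0.448 -0.191  0.192] [-0.044 -0.     0.055] [ 0.1 -0.4  0.2]
```

View pics/s14.png

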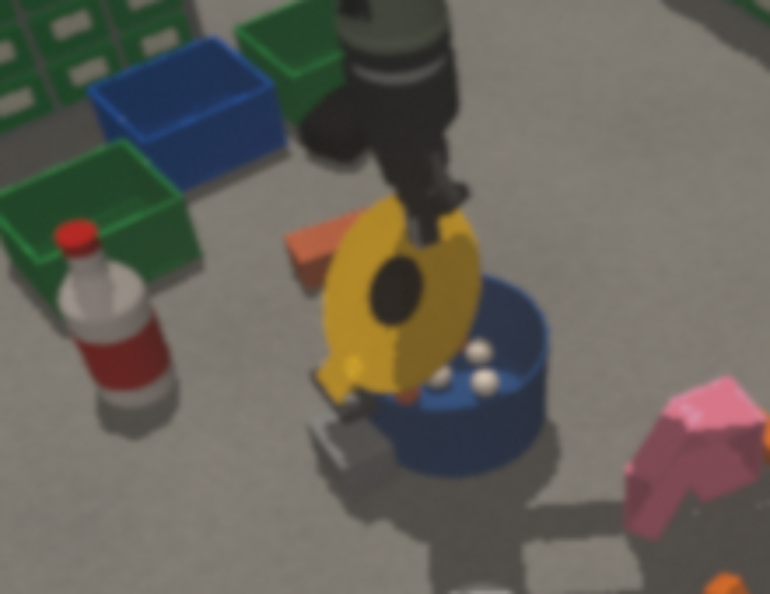

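The lid is following the fingers down; they touch it near its free edge at (425,235). I'll continue.

Request:
carry_out(targets=[-0.012,0,0.012,0,-0.4,0,0,-0.023,0,0.023,0,-0.4,0,0,-0.032,0,0.035,0,-0.4,0,0,-0.039,0,0.046,0,-0.4,0,0,-0.044,0,0.055,0,-0.4,0,0])

```text
t: 19.85
tool_pos: [0.4453, -0.1906, 0.1904]
eef_rot: [0.999, -0.053, -0.002, -0.0]
contact_force: [0.6, 0.2, -0.3]
grip_width: -0.0006
```

```bash
python3 push.py 0.27 0.2 0.13 0.06 0.0
```

```text
19.85 [ 0.4453 -0.1906  0.1904] [ 0.6  0.2 -0.3]
0.27 [ 0.443 -0.191  0.181] [-0.002  0.001  0.01 ] [0.  0.3 0.2]
0.2 [ 0.439 -0.19   0.171] [-0.006  0.001  0.02 ] [0.  0.3 0.2]
0.13 [ 0.436 -0.19   0.16 ] [-0.009  0.     0.03 ] [0.  0.3 0.2]
0.06 [ 0.434 -0.19   0.15 ] [-0.011  0.     0.04 ] [0.  0.3 0.2]
0.0 [ 0.432 -0.19   0.141] [-0.013  0.     0.049] [0.  0.3 0.2]
```

Request:
carry_out(targets=[-0.003,0,0.01,0,0.2,0,0,-0.006,0,0.02,0,0.2,0,0,-0.009,0,0.03,0,0.2,0,0,-0.011,0,0.038,0,0.2,0,0,-0.012,0,0.044,0,0.2,0,0])

```text
t: 20.27
tool_pos: [0.4329, -0.1891, 0.1456]
eef_rot: [0.999, -0.053, -0.001, -0.0]
contact_force: [-0.2, -0.7, 1.0]
grip_width: -0.0002
```

```bash
python3 push.py 0.02 0.0 -.01
```

```text
20.2667 [ 0.4329 -0.1891  0.1456] [-0.2 -0.7  1. ]
0.02 [ 0.433 -0.19   0.144] [-0.     0.001  0.002] [-0.   0.1  0.2]
0.0 [ 0.432 -0.19   0.141] [-0.001  0.001  0.005] [-0.   0.1  0.2]
-0.01 [ 0.432 -0.19   0.139] [-0.001  0.001  0.006] [-0.   0.1  0.2]
```

Request:
carry_out(targets=[0,0,0.002,0,0,0,0,0,0,0.004,0,0,0,0,0,0,0.005,0,0,0,0])

```text
t: 20.52
tool_pos: [0.4325, -0.189, 0.1409]
eef_rot: [0.999, -0.053, -0.002, -0.001]
contact_force: [-4.8, 2.0, 9.1]
grip_width: 0.0003
```

```bash
python3 push.py 0.0
```

```text
20.5167 [ 0.4325 -0.189   0.1409] [-4.8  2.   9.1]
0.0 [ 0.432 -0.19   0.141] [-0.     0.001 -0.   ] [-0.1  0.2  0.2]
```

Request:
carry_out(targets=[0,0,0.001,0,0,0,0,0,0,0.002,0,0,0,0])

```text
t: 20.68
tool_pos: [0.4326, -0.189, 0.1408]
eef_rot: [0.999, -0.053, -0.002, -0.001]
contact_force: [-6.1, 4.7, 18.4]
grip_width: -0.0001
```

Request:
carry_out(targets=[0,0,-0.02,0,0,0,0,0,0,-0.05,0,0,0,0,0,0,-0.085,0,0,0,0,-0.03,0,-0.12,0,0,0,0,-0.06,0,-0.15,0,0,0,0])

```text
t: 21.1
tool_pos: [0.3777, -0.1836, 0.2896]
eef_rot: [0.999, -0.052, -0.001, -0.0]
contact_force: [-0.0, -0.3, 1.0]
grip_width: 0.0002
```

Request:
carry_out(targets=[-0.02,0,-0.01,0,0,0,0,-0.04,0,-0.02,0,0,0,0,-0.06,0,-0.03,0,0,0,0,-0.06,0,-0.03,0,0,0,0])

```text
t: 21.43
tool_pos: [0.3169, -0.1777, 0.3224]
eef_rot: [0.999, -0.053, 0.0, 0.002]
contact_force: [1.2, -0.1, 0.7]
grip_width: 0.0003
```

Run:
```python
from h import *
for n in("top","scene"):
    p,d=manip.grab_frame(n);cv2.imwrite(f"pics/{n}15.png",p);np.savez(f"{n}15.npz",p=p,d=d)
for n in("top","scene"):
    p,d=load(n,15);X=pts(n,d);H,S,V=cv2.split(cv2.cvtColor(p,cv2.COLOR_BGR2HSV))
    m=(H>15)&(H<35)&(S>130)&(d>0)&(np.hypot(X[...,0]-.485,X[...,1]+.195)<.075);L=X[m]
    A=np.c_[L[:,0],L[:,1],np.ones(len(L))];co=np.linalg.lstsq(A,L[:,2],rcond=None)[0];print(n,len(L),co,"z at centre",co@[.485,-.1955,1])
```

```text
top 1666 [0.00147194 0.00294437 0.12338146] z at centre 0.12351972438076642
scene 1403 [-0.00041275 -0.00280461  0.12365904] z at centre 0.12400716435241145
```

View pics/top15.png

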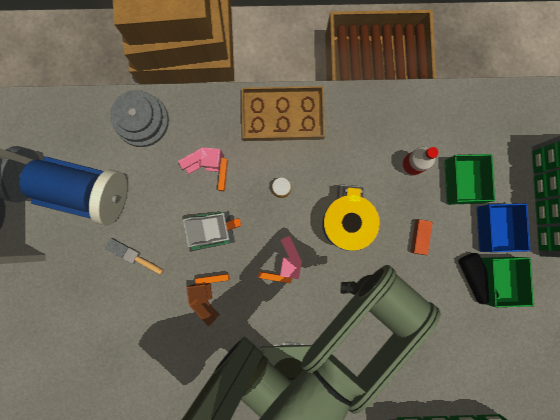

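View pics/scene15.png

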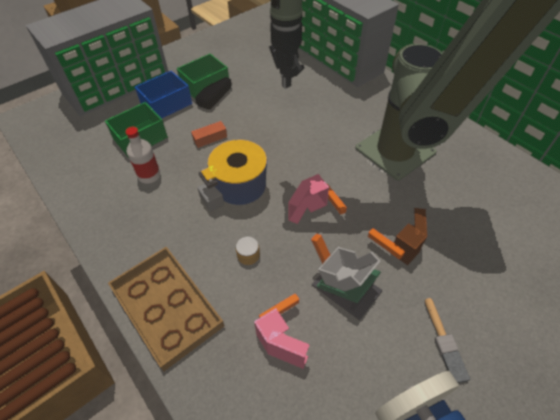

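The lid is flat (slope about 0.002 rad, top at z 0.124). The cup is in its stand at (208,230), and the bystanders look unmoved. I'll run one numeric comparison of before and after, then hand in.

Run:
```python
from h import *
p0,d0=load("top");p1,d1=load("top",15)
D=cv2.absdiff(p0,p1).max(2)
for n,(a,b,c,e) in {"handle":(222,246,210,236),"tin":(268,294,175,200),"bottle":(402,442,145,177),"bar":(410,434,216,258),"brush":(105,165,236,276),"cup rim":(180,232,208,250)}.items():
    print(n,"changed px",int((D[c:e,a:b]>60).sum()),"of",(e-c)*(b-a))
H=lambda p:cv2.inRange(cv2.cvtColor(p,cv2.COLOR_BGR2HSV)[210:236,222:246],(0,180,0),(14,255,255))
for p in(p0,p1):m=cv2.moments(H(p),True);print("handle",m['m10']/m['m00']+222,m['m01']/m['m00']+210)
s=manip.sense();print(s['t'],s['contact_force'])
print(manip.close_job())
```

```text
handle changed px 0 of 624
tin changed px 0 of 650
bottle changed px 0 of 1280
bar changed px 0 of 1008
brush changed px 0 of 2400
cup rim changed px 145 of 2184
handle 233.13888888888889 223.4351851851852
handle 233.23148148148147 223.62962962962962
21.5333 [0.59455125 0.12938457 0.20501022]
the job is handed in; nothing more can be done
None
```

I finished the task and handed it in at about 21.5 s of the 69 s allowed; the hand-in gives no verdict. I took the grey cup by its handle, poured it over the tub from the left, put it back in the green stand, let go, and pushed the yellow lid down.

My last checks showed:
- **Balls:** all eight (four white, four terracotta) were counted inside the tub from the top camera after the pour. The cup was empty.
- **Cup:** it is back in the stand and released. The handle's position in the top picture moved by about 0.2 px from the start. The only change in the cup area was 145 px, which fits the balls being gone.
- **Lid:** it is flat, with a slope of about 0.002 rad and its top at z ≈ 0.124 m. The force rose to 18 N against the stop when I pressed.
- **Bystanders:** the tin, bottle, bar and brush showed no changed pixels in the before-and-after top pictures.
- **Robot:** clear of everything, with about 0.6 N read on the tool, within its noise.

No check failed or disagreed. The small residuals were about 1–3 px between predicted and seen cup corners. The arm also overshot by up to about 9 mm at the ends of some quick moves, which I corrected before each grasp, placing and push.

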